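Load the medicine carrier and hold it up level

TASK

Set the two medicine bottles upright and fully home in the pockets of the carrier that match their shapes, while the carrier stands on the desk, and without dropping them. Then take the carrier by its handle, lift it level, with both bottles still seated, to at least 12 cm clear of the desk, and finish while holding it there steady and level: do not put it down or let go. Leave the pen cup, the mouse and the stapler where they are.

Things in the scene. Friction and masses are not known exactly. Their poses are not given: they have to be found in the camera images.
- tray: The medicine carrier: a loose light-grey slab 240 x 104 mm and 20 mm thick, about 0.4 kg, standing on the desk, with two pockets in its top, both floored in black rubber, and a steel arch handle across its middle. Origin at the centre of its underside; x along its 240 mm length, from the round pocket towards the oblong pocket; y along its 104 mm width; z up.
- handle (a point): Centre of the handle's level grip bar, 88 mm above the carrier's underside. The bar runs along the carrier's x, is 68 mm long and 14 x 14 mm in section, so it is pinched across y; it stands on two legs 60 mm apart, with 61 mm free below it. Axes as the carrier's.
- round_pocket (a point): Centre of the floor of the round pocket, at x = -75 mm in the carrier and 5 mm above its underside. The pocket is 41 mm in diameter and 15 mm deep, with a 2 mm chamfer at its mouth. Axes as the carrier's.
- oblong_pocket (a point): Centre of the floor of the oblong pocket, at x = +75 mm in the carrier and 5 mm above its underside. The pocket is 49 mm along the carrier's x and 31 mm along its y, 15 mm deep, with a 2 mm chamfer at its mouth. Axes as the carrier's.
- round_bottle_mid (a point): Centre (half-way up, 42 mm above its underside) of the round bottle: white plastic, 38 mm in diameter with straight sides up to 60 mm, then a shoulder and a grey cap 31 mm across; 84 mm tall in all, about 80 g, standing upright and loose on the desk. z up along the bottle. Fully home in its pocket this point is 42 mm above the pocket's floor.
- oblong_bottle_mid (a point): Centre (half-way up, 42 mm above its underside) of the oblong bottle: white plastic, 46 mm along its x and 28 mm along its y with straight sides up to 62 mm, then a round grey cap 25 mm across; 84 mm tall in all, about 80 g, standing upright and loose on the desk. It fits its pocket either way round, its 46 mm side along the carrier's x. Fully home this point is 42 mm above the pocket's floor.
- round_bottle: The round bottle; origin at the centre of its underside.
- oblong_bottle: The oblong bottle; origin at the centre of its underside, axes as for its centre.
- pen_cup: Bystander, to be left alone: black pen cup 74 mm across and 90 mm tall, its pens reaching 140 mm. Origin at the centre of its underside.
- mouse: Bystander, to be left alone: black computer mouse 105 x 60 mm, 33 mm tall. Origin at the centre of its underside.
- stapler: Bystander, to be left alone: black stapler 135 mm (along its x) x 36 mm, 58 mm tall. Origin at the centre of its underside.
Things that resemble listed ones, but are neither listed nor needed, are in the scene too. Leave any orange or red look-alike of the oblong_bottle alone.

How it is judged:
On the way, in this order (a step that is already met when the one before it is completed fails the run):
1. both bottles seated in their own pockets and let go, the carrier standing on the desk (x of round_bottle_mid in the frame of round_pocket between -0.005 and 0.005 m and y of round_bottle_mid in the frame of round_pocket between -0.005 and 0.005 m and z of round_bottle_mid in the frame of round_pocket between 0.037 and 0.047 m and x of oblong_bottle_mid in the frame of oblong_pocket between -0.005 and 0.005 m and y of oblong_bottle_mid in the frame of oblong_pocket between -0.005 and 0.005 m and z of oblong_bottle_mid in the frame of oblong_pocket between 0.037 and 0.047 m and contact force between the fingers and round_bottle below 0.05 N and contact force between the fingers and oblong_bottle below 0.05 N and height (world z) of tray below 0.01 m and angle between tray's own z axis and vertical below 0.05 rad), for 0.2 s.
2. the loaded carrier lifted clear of the desk (x of round_bottle_mid in the frame of round_pocket between -0.005 and 0.005 m and y of round_bottle_mid in the frame of round_pocket between -0.005 and 0.005 m and z of round_bottle_mid in the frame of round_pocket between 0.037 and 0.047 m and x of oblong_bottle_mid in the frame of oblong_pocket between -0.005 and 0.005 m and y of oblong_bottle_mid in the frame of oblong_pocket between -0.005 and 0.005 m and z of oblong_bottle_mid in the frame of oblong_pocket between 0.037 and 0.047 m and height (world z) of tray above 0.05 m), for 0.2 s.
At the end, for the whole second after the job is handed in: The gripper holds the carrier, underside over 115 mm above the desk, within 0.12 rad of level, still (under 30 mm/s, 0.15 rad/s); each bottle in the pocket of its shape, within 5 mm of its seated place in each direction, within 0.2 rad of upright, untouched by the fingers (x of round_bottle_mid in the frame of round_pocket between -0.005 and 0.005 m and y of round_bottle_mid in the frame of round_pocket between -0.005 and 0.005 m and z of round_bottle_mid in the frame of round_pocket between 0.037 and 0.047 m and x of oblong_bottle_mid in the frame of oblong_pocket between -0.005 and 0.005 m and y of oblong_bottle_mid in the frame of oblong_pocket between -0.005 and 0.005 m and z of oblong_bottle_mid in the frame of oblong_pocket between 0.037 and 0.047 m and contact force between the fingers and round_bottle below 0.05 N and contact force between the fingers and oblong_bottle below 0.05 N and height (world z) of tray above 0.115 m and angle between tray's own z axis and vertical below 0.12 rad and angle between each of round_bottle, oblong_bottle's own z axis and vertical below 0.2 rad and contact force between the fingers and tray above 1 N and linear speed of tray below 0.03 m/s and angular speed of tray below 0.15 rad/s); the arm keeps its last pose, push and grip.
It fails at once if the round bottle is dropped (falls unheld by more than about 2 cm) (contact force between the fingers and round_bottle below 0.02 N and linear speed of round_bottle above 0.65 m/s and linear speed of tray below 0.3 m/s).
It fails at once if the oblong bottle is dropped (falls unheld by more than about 2 cm) (contact force between the fingers and oblong_bottle below 0.02 N and linear speed of oblong_bottle above 0.65 m/s and linear speed of tray below 0.3 m/s).
It fails at once if the carrier is tipped by more than 0.35 rad (angle between tray's own z axis and vertical above 0.35 rad).
It fails at once if the pen cup, mouse or stapler is moved by more than 25 mm (distance of any of pen_cup, mouse, stapler from where it was at the start of the episode above 0.025 m).
It also fails if it takes over 72 s, if anything falls off the work surface, if the arm or the gripper's body presses on something with over 40 N, if the wrist force passes 120 N, or if a joint passes its speed limit or range.

ROBOT

A 6-joint arm with a two-finger parallel gripper is mounted at the origin on the work surface. World frame = base frame: x ahead of the robot, y to its left, z up, the work surface at z = 0. Lengths are in m, angles in rad, forces in N, time in s.
With the tool pointing down it reaches from about 0.35 to 0.775 m from the base axis. Payload 5.5 kg.
Tool frame: the origin (TCP) lies midway between the tips of the shut fingers; the grasp point (between the pads) lies behind it (env.grip_point_offset is the z of the grasp point in the tool frame, in m); z points along the fingers, y is the direction in which the jaws open and shut (so a half turn about z gives the same grasp; the last joint's range is limited). The gripper opens to 85 mm and grips with 20 to 120 N. Pads are 22 mm wide; open, the fingers measure 114 mm over their backs; the gripper's body (76 mm by 85 mm) begins 54 mm behind the grasp point. The pads swing forward as they close: fully open they stand 13 mm farther back than shut.
Start: joints at [1.087, 0.313, 0.046, 1.304, 0, 1.431], TCP at [0.194, 0.541, 0.197] pointing down, gripper open.
Joint ranges: [-2.76, 2.76], [-0.86, 1.69], [-1.03, 1.26], [-2.2, 2.34], [-1.47, 1.5], [-3.14, 3.14]. Speed limits (rad/s): [2.57, 2.57, 3.14, 3.14, 3.14, 3.14].

INTERFACE

Orientations are given as a unit quaternion [w, x, y, z].
In Python, from workcell import env, viewer gives the robot as it stands. The module is installed in compiled form; this text tells all that it offers.
- The arm moves only by the shell command python3 -m inch 'ROWS' [OPENING] [FORCE]. ROWS is JSON, a list of rows, each a list of 2 entries, a list of its own where there are three numbers: the shift along the tool's x, y, z in m, then the turn about the tool's z in degrees. In form: [[[tx, ty, tz], spin], ...]. A call has 1 to 5 rows; each row is the pose to reach, as a shift and turn from the pose measured when the call began, along the tool's axes at that moment; what a row does not reach only later rows make up. A row lasts 1/12 s, in which the tool goes at most 41.7 mm and 7.16 degrees, less where a joint would pass 70% of its speed; a pose out of reach is approached as far as the arm can. A call with a gripper value outside its range is refused whole. OPENING is the closure, from 0 (fully open) to 1 (shut), set as the call begins (- or left out, the last holds). The fingers move at their own pace and stop on an object; FORCE is the grip in N (left out, the last holds). Time passes only in rows, so rows that repeat a pose let the fingers close. It gives the time, the measured TCP pose, the force and the opening at its end, in the units of the state.
- env.get_state(): the state, without advancing time (a new reading comes with each control period).
- viewer.read_camera(name): name is "side" or "top" or "wrist"; returns a dict with "image" (400x640x3 uint8, red, green, blue), "depth" (400x640 float32, m along the optical axis (not along the pixel's ray), 0 where there is no reading), "vertical_fov" (degrees; the focal length in pixels is half the picture's height over the tangent of half this angle, whatever the lens; pixels are square), "cx", "cy" (the principal point, pixels), "dist_coeffs" ([k1, k2, p1, p2, k3] as OpenCV has them; the pictures are not rectified), "R" (3x3) and "t" (3): a world point X has camera coordinates R X + t; the wrist camera has in their place "T_tool_cam" (4x4, takes a point from camera to tool coordinates, whose origin is the TCP and whose axes are the flange's). Camera axes: x right, y down, z forward; pixel columns grow to the right and rows downward; lengths in m; the calibration is good to about 2 mm. A picture is of the moment at which its call begins: read the wrist's pose just before it.
- env.hand_in(): hands the job in, once; it reports no verdict.
The state is a dict: "clock": time; "joint_pos": joint angles; "qvel": joint speeds; "tau": joint torques, N m; "tcp_pos": TCP position; "orientation": TCP orientation; "wrist_force": force on the tool from outside, world axes, zero at the start; "ft_torque": the same for the moment, N m; "finger_gap": finger opening in m.
Only numpy, scipy, OpenCV 4.12 (cv2) and the standard library are available. Lean on these libraries where they do the work, as an engineer would, in place of code of your own. Each camera call takes 0.05 s, during which the arm holds its last target. There are 200 camera calls.

## Working session

There is one attempt and no reset: what is moved stays moved. The work goes in short steps, Python scripts to look and compute and a shell command to move; the robot and the scene stay as the last step left them, time stands still between calls to the robot, and variables do not carry over. Pictures are saved under pics/ and viewed, on a budget of 10 in all, crops included, one or two more only if the job needs it, and the job is handed in when it is done.

```bash
mkdir -p pics; cat > h.py <<'E'
import numpy as np, cv2
from workcell import env, viewer
from scipy.spatial.transform import Rotation as Ro
def cam(name):
    s=env.get_state(); d=viewer.read_camera(name)
    f=200/np.tan(np.radians(d["vertical_fov"])/2)
    d["K"]=np.array([[f,0,d["cx"]],[0,f,d["cy"]],[0,0,1]]); d["D"]=np.array(d["dist_coeffs"],float)
    if "R" in d: R=np.array(d["R"]);t=np.array(d["t"]).ravel(); d["Rw"]=R.T; d["C"]=-R.T@t
    else:
        q=s["orientation"]; Rt=Ro.from_quat([q[1],q[2],q[3],q[0]]).as_matrix(); T=np.array(d["T_tool_cam"])
        d["Rw"]=Rt@T[:3,:3]; d["C"]=Rt@T[:3,3]+np.array(s["tcp_pos"])
    return d
def ray(d,px):
    u=cv2.undistortPoints(np.array(px,float).reshape(-1,1,2),d["K"],d["D"]).reshape(-1,2)
    return np.c_[u,np.ones(len(u))]@d["Rw"].T
def onplane(d,px,z):
    r=ray(d,px); return d["C"]+r*((z-d["C"][2])/r[:,2])[:,None]
def cloud(d):
    v,u=np.mgrid[0:400,0:640]; r=ray(d,np.c_[u.ravel(),v.ravel()])
    P=d["C"]+r*d["depth"].ravel()[:,None]; P[d["depth"].ravel()==0]=np.nan
    return P.reshape(400,640,3)
def project(d,X):
    R=d["Rw"].T; return cv2.projectPoints(np.array(X,float).reshape(-1,1,3),cv2.Rodrigues(R)[0],-R@d["C"],d["K"],d["D"])[0].reshape(-1,2)
def save(d,n): cv2.imwrite("pics/"+n,d["image"][:,:,::-1])
def tool():
    s=env.get_state();q=s["orientation"];return np.array(s["tcp_pos"]),Ro.from_quat([q[1],q[2],q[3],q[0]]).as_matrix()
def togo(p,yaw=None):  # world TCP target -> tool shift, spin (y axis of jaws along yaw, deg)
    c,R=tool(); print("shift",np.round(R.T@(np.array(p)-c),4))
    if yaw is not None:
        cur=np.degrees(np.arctan2(R[1,1],R[0,1])); s=-(yaw-cur); s=(s+90)%180-90; print("spin",round(s,2),"curyaw",round(cur,2),"j6",env.get_state()["joint_pos"][5])
E
python3 - <<'E'
from h import *
for n in("top","side"):
    d=cam(n); save(d,n+"0.png"); print(n,d["C"],d["K"][0,0],d["D"])
print(env.get_state(),env.grip_point_offset); print(tool()[1])
E
```

```text
top [ 0.40285812 -0.04867673  1.17289499] 433.99222332223206 [-0.02658061  0.          0.          0.          0.        ]
side [ 0.02539081 -1.03566536  0.95771408] 468.3955230126389 [-0.11882505  0.          0.          0.          0.        ]
{'clock': 0.1, 'joint_pos': array([1.08742805e+00, 3.13941813e-01, 4.50996408e-02, 1.30355387e+00,
       1.65883395e-05, 1.43119168e+00]), 'qvel': array([ 0.00057105, -0.00245066,  0.0032032 ,  0.00068248, -0.00019633,
        0.00031987]), 'tau': array([ 2.43171977e-03, -4.81722522e+01,  2.99245709e+01,  1.27548014e-02,
       -2.07115545e-04,  1.60278762e-05]), 'tcp_pos': array([0.19357219, 0.54092172, 0.19569154]), 'orientation': array([-2.53030495e-04,  1.71036688e-01,  9.85264336e-01, -7.58825653e-04]), 'wrist_force': array([0.23781818, 1.20762526, 0.41777156]), 'ft_torque': array([-0.03134619, -0.00555106, -0.05828204]), 'finger_gap': 0.08519054977538086} -0.0187
[[-9.41492775e-01  3.37032313e-01 -7.58177897e-04]
 [ 3.37033081e-01  9.41491751e-01 -1.40873271e-03]
 [ 2.39029793e-04 -1.58184270e-03 -9.99998720e-01]]
```

View pics/top0.png

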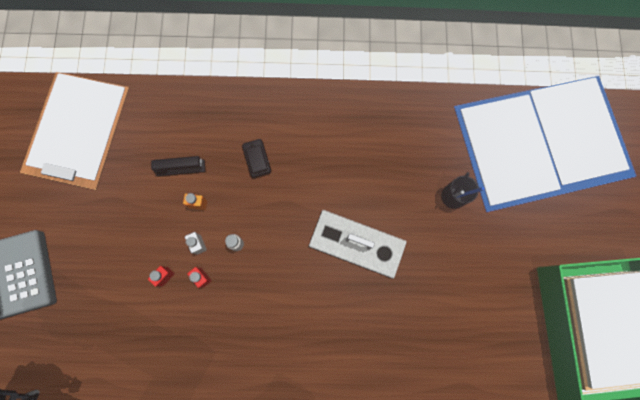

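View pics/side0.png

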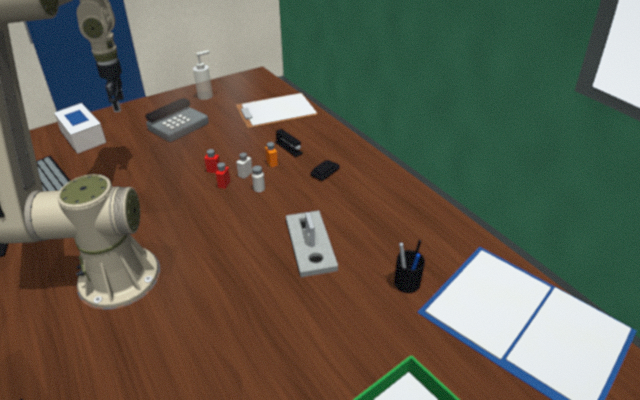

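The top view shows the white oblong bottle at (193,242), the round one at (233,242), and the tray at (357,243) with its oblong pocket at (331,233) and round pocket at (384,254). The reds are at (158,276) and (197,278), and the orange is at (193,200). The side view shows the bottles at (244,165) and (258,180), and the tray at (311,243).

```bash
python3 - <<'E'
from h import *
t=cam("top"); s=cam("side"); P=cloud(t); Q=cloud(s)
def report(name,M,px):
    # M cloud; region of world around
    pass
# rough positions
for n,(u,v) in dict(obl=(193,242),rnd=(233,242),tray=(357,243),op=(331,233),rp=(384,254),red1=(197,278),red2=(158,276),orange=(193,200)).items():
    print(n,np.round(P[v,u],4), np.round(onplane(t,[(u,v)],0.08)[0],4))
for nm,C,im in(("top",P,t["image"]),("side",Q,s["image"])):
    hsv=cv2.cvtColor(im,cv2.COLOR_RGB2HSV)
    for n,c in (("obl",P[242,193]),("rnd",P[242,233])):
        near=np.hypot(C[...,0]-c[0],C[...,1]-c[1])<0.045
        m=near&(C[...,2]>0.015)&(hsv[...,1]<70)
        z=C[m]; top=z[z[:,2]>0.074]; print(nm,n,len(z),"topz",np.round(np.percentile(z[:,2],[50,90,98]),4),"capxy",len(top),np.round((top[:,:2].min(0)+top[:,:2].max(0))/2,4),np.round(np.ptp(top[:,:2],axis=0),4))
        b=z[(z[:,2]>0.02)]
        r=cv2.minAreaRect((b[:,:2]*1000).astype(np.float32)); print("   body rect",np.round(r[0],1),np.round(r[1],1),round(r[2],1))
    hs=(hsv[...,1]<60)&(C[...,2]>0.01)&(C[...,2]<0.03)&(np.hypot(C[...,0]-P[243,357,0],C[...,1]-P[243,357,1])<0.16)
    z=C[hs]; r=cv2.minAreaRect((z[:,:2]*1000).astype(np.float32)); print(nm,"tray",len(z),np.median(z[:,2]),r)
    hh=(C[...,2]>0.075)&(C[...,2]<0.12)&(np.hypot(C[...,0]-r[0][0]/1000,C[...,1]-r[0][1]/1000)<0.07)
    z=C[hh]; print("handle",len(z),np.percentile(z[:,2],[50,95]),cv2.minAreaRect((z[:,:2]*1000).astype(np.float32)))
E
```

```text
obl [0.5077 0.2439 0.0864] [0.5083 0.2456 0.08  ]
rnd [0.5101 0.1449 0.0822] [0.5103 0.1453 0.08  ]
tray [ 0.5198 -0.1737  0.02  ] [ 0.5138 -0.1672  0.08  ]
op [ 0.5472 -0.1046  0.0051] [ 0.5379 -0.101   0.08  ]
rp [ 0.4929 -0.2483  0.006 ] [ 0.4872 -0.2356  0.08  ]
red1 [0.419  0.2281 0.0867] [0.4191 0.2298 0.08  ]
red2 [0.422  0.325  0.0848] [0.4221 0.3266 0.08  ]
orange [0.6155 0.2525 0.0809] [0.6157 0.2528 0.08  ]
top obl 286 topz [0.0618 0.0851 0.0866] capxy 87 [0.5091 0.2512] [0.0232 0.0232]
   body rect [509.1 251.4] [47.  28.7] 24.8
top rnd 215 topz [0.0807 0.0861 0.0879] capxy 122 [0.5127 0.1502] [0.0297 0.0304]
   body rect [511.3 147.8] [32.7 35.6] 46.6
top tray 2955 0.019589187168777222 ((518.5889282226562, -175.40310668945312), (240.62747192382812, 104.8930892944336), 70.26708984375)
handle 163 [0.09369007 0.09759802] ((518.6640014648438, -174.7241973876953), (67.44297790527344, 14.643593788146973), 70.08147430419922)
side obl 251 topz [0.0512 0.0803 0.0855] capxy 38 [0.5098 0.2467] [0.0267 0.0238]
   body rect [511.3 246.2] [52.2 35.6] 22.6
side rnd 230 topz [0.058  0.083  0.0857] capxy 66 [0.5129 0.147 ] [0.0304 0.0342]
   body rect [513.2 144.5] [38.9 35.5] 80.2
side tray 1839 0.019628658081910944 ((520.7064819335938, -178.23849487304688), (246.61935424804688, 105.13375091552734), 70.4375991821289)
handle 113 [0.09388107 0.09694713] ((518.984375, -182.0186004638672), (70.79540252685547, 13.84549331665039), 70.32596588134766)
```

```bash
A='[[[-0.144,-0.0875,0],0],[[-0.144,-0.0875,0],0],[[-0.144,-0.0875,0],0],[[-0.144,-0.0875,0],0],[[-0.144,-0.0875,0],0]]' # note
python3 -m inch '[[[-0.036,-0.022,0],0],[[-0.072,-0.044,0],0],[[-0.108,-0.066,0],0],[[-0.144,-0.0875,0],0],[[-0.144,-0.0875,0],0]]' 0
python3 -m inch '[[[-0.036,-0.022,0],0],[[-0.072,-0.044,0],0],[[-0.108,-0.066,0],0],[[-0.144,-0.0875,0],0],[[-0.144,-0.0875,0],0]]'
python3 -m inch '[[[-0.036,-0.022,0],0],[[-0.072,-0.044,0],0],[[-0.108,-0.066,0],0],[[-0.144,-0.0875,0],0],[[-0.144,-0.0875,0],0]]'
python3 -m inch '[[[0,0,0],7],[[0,0,0],14],[[0,0,0],21],[[0,0,0],28],[[0,0,0],30]]'
python3 -m inch '[[[0,0,0],7],[[0,0,0],14],[[0,0,0],21],[[0,0,0],28],[[0,0,0],30]]'
python3 -m inch '[[[0,0,0],7],[[0,0,0],14],[[0,0,0],21],[[0,0,0],28],[[0,0,0],30]]'
python3 - <<'E'
from h import *
togo([0.5125,0.148,0.197],-19.7)
d=cam("wrist"); save(d,"w1.png"); C=cloud(d); print(d["C"],np.nanmin(C[...,2]),np.round(project(d,[[0.5125,0.148,0.084],[0.509,0.249,0.084]]),1))
E
```

```text
clock: 0.62
tcp_pos: [0.3032, 0.4055, 0.1959]
orientation: [0.001, 0.174, 0.985, -0.002]
wrist_force: [-0.1, 1.7, -0.0]
finger_gap: 0.085
clock: 1.03
tcp_pos: [0.4117, 0.2701, 0.1963]
orientation: [0.002, 0.177, 0.984, -0.002]
wrist_force: [0.3, 0.1, -0.0]
finger_gap: 0.0854
clock: 1.45
tcp_pos: [0.52, 0.1338, 0.1968]
orientation: [0.003, 0.18, 0.984, -0.003]
wrist_force: [1.2, 0.2, -0.8]
finger_gap: 0.0853
clock: 1.87
tcp_pos: [0.5196, 0.1344, 0.1965]
orientation: [0.003, 0.43, 0.903, -0.002]
wrist_force: [-0.2, -0.4, -0.2]
finger_gap: 0.0856
clock: 2.28
tcp_pos: [0.5192, 0.1352, 0.1963]
orientation: [0.003, 0.651, 0.759, -0.001]
wrist_force: [-0.6, -1.2, 1.3]
finger_gap: 0.0852
clock: 2.7
tcp_pos: [0.5187, 0.136, 0.1961]
orientation: [0.003, 0.827, 0.562, -0.001]
wrist_force: [0.0, 1.1, -0.9]
finger_gap: 0.0852
shift [ 0.0089 -0.0102 -0.001 ]
spin -1.86 curyaw -21.56 j6 2.0573905984786407
[0.54687942 0.20899181 0.37177894] -0.005054589116262886 [[302.8 169.4]
 [255.2  65.8]]
```

View pics/w1.png

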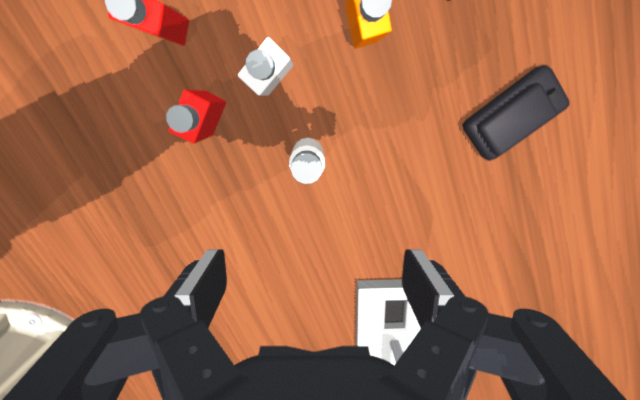

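The wrist view shows the round bottle's cap around (307,160) and the oblong's cap around (260,65). I'll measure both, and the tray pocket at (395,314), from this view.

```bash
cat >> h.py <<'E'
def bottle(d,c,zt=0.074,zb=0.02):
    C=cloud(d); hsv=cv2.cvtColor(d["image"],cv2.COLOR_RGB2HSV)
    m=(np.hypot(C[...,0]-c[0],C[...,1]-c[1])<0.04)&(hsv[...,1]<80)&(C[...,2]>zb)
    z=C[m]; t=z[z[:,2]>zt]; k=(m&(C[...,2]>zt)).astype(np.uint8)
    print("n",len(z),"z98",np.round(np.percentile(z[:,2],98),4),"cap mid",np.round((t[:,:2].min(0)+t[:,:2].max(0))/2,4),np.round(np.ptp(t[:,:2],axis=0),4),
      "body",[np.round(x,1) for x in cv2.minAreaRect((z[:,:2]*1000).astype(np.float32))])
E
python3 - <<'E'
from h import *
d=cam("wrist"); bottle(d,(0.5125,0.148)); bottle(d,(0.509,0.249))
C=cloud(d); print(C[314,395],C[220,307])
E
```

```text
n 19861 z98 0.3249 cap mid [0.5123 0.1501] [0.0793 0.0344] body [array([513.5, 149.9]), array([33.6, 78.7]), np.float64(80.3)]
n 1814 z98 0.0836 cap mid [0.5121 0.2489] [0.0247 0.0251] body [array([511.7, 248.9]), array([46.2, 28.6]), np.float64(25.9)]
[ 0.54628542 -0.1184296   0.0038651 ] [ 0.48146267  0.06396493 -0.00172382]
```

```bash
python3 -m inch '[[[0.010,-0.010,0],-1.9],[[0.010,-0.010,0],-1.9],[[0.010,-0.010,0.03],-1.9],[[0.010,-0.010,0.06],-1.9],[[0.010,-0.010,0.06],-1.9]]' 0 40
python3 - <<'E'
from h import *
togo([0.513,0.149,0.028],-19.7)
d=cam("wrist"); C=cloud(d); hsv=cv2.cvtColor(d["image"],cv2.COLOR_RGB2HSV)
m=(np.hypot(C[...,0]-.513,C[...,1]-.149)<0.03)&(C[...,2]>0.02)&(C[...,2]<0.1); z=C[m]; t=z[z[:,2]>.075]
print(len(z),np.percentile(z[:,2],98),cv2.minAreaRect((z[:,:2]*1000).astype(np.float32)),cv2.minEnclosingCircle((t[:,:2]*1000).astype(np.float32)))
E
```

```text
clock: 3.22
tcp_pos: [0.5092, 0.1481, 0.1309]
orientation: [0.001, 0.816, 0.579, -0.005]
wrist_force: [-2.3, -1.2, -1.1]
finger_gap: 0.0854
shift [0.003  0.0037 0.1028]
spin 0.41 curyaw -19.29 j6 2.0429158339912155
2002 0.08376350010957671 ((516.266845703125, 149.48672485351562), (34.313629150390625, 35.48699951171875), 35.67381286621094) ((515.37646484375, 147.7529296875), 15.463024139404297)
```

```bash
python3 -m inch '[[[0.0027,0.006,0.0],0],[[0.0027,0.006,0.03],0],[[0.0027,0.006,0.06],0],[[0.0027,0.006,0.08],0],[[0.0027,0.006,0.08],0]]'
python3 -m inch '[[[0,0,0.01],0],[[0,0,0.02],0],[[0,0,0.023],0],[[0,0,0.023],0]]'
python3 -m inch '[[[0,0,0],0],[[0,0,0],0],[[0,0,0],0],[[0,0,0],0],[[0,0,0],0]]' 1 30
python3 -m inch '[[[0,0,0],0],[[0,0,0],0],[[0,0,0],0],[[0,0,0],0],[[0,0,0],0]]'
python3 -m inch '[[[0,0,-0.01],0],[[0,0,-0.03],0],[[0,0,-0.06],0],[[0,0,-0.09],0],[[0,0,-0.09],0]]'
python3 - <<'E'
from h import *
ax=np.array([np.cos(np.radians(70.3)),np.sin(np.radians(70.3))]); c=np.array([.5188,-.1755]); rp=c-.075*ax; print(rp,c+.075*ax)
togo([*rp,0.14],-19.7)
E
```

```text
clock: 3.68
tcp_pos: [0.5152, 0.1479, 0.0512]
orientation: [0.0, 0.816, 0.579, -0.006]
wrist_force: [-0.5, 0.6, -0.3]
finger_gap: 0.0853
clock: 4.02
tcp_pos: [0.5152, 0.1477, 0.0282]
orientation: [0.0, 0.816, 0.579, -0.006]
wrist_force: [0.1, 0.1, 1.2]
finger_gap: 0.0849
clock: 4.43
tcp_pos: [0.5156, 0.1478, 0.0289]
orientation: [0.001, 0.816, 0.579, -0.005]
wrist_force: [-1.0, 0.1, 1.3]
finger_gap: 0.03
clock: 4.85
tcp_pos: [0.5156, 0.1478, 0.0289]
orientation: [0.001, 0.816, 0.579, -0.005]
wrist_force: [-0.2, -0.2, 1.3]
finger_gap: 0.0298
clock: 5.27
tcp_pos: [0.5201, 0.1491, 0.1254]
orientation: [0.003, 0.816, 0.579, -0.001]
wrist_force: [1.4, 0.2, -0.8]
finger_gap: 0.0299
[ 0.49351786 -0.24611029] [ 0.54408214 -0.10488971]
shift [-0.3818  0.1056 -0.0124]
spin 0.41 curyaw -19.29 j6 2.042017133935599
```

```bash
python3 - <<'E'
from h import *
d=cam("wrist"); s=cam("side"); t,_=tool(); p=project(s,[t])[0].astype(int); print(p)
a=cv2.resize(d["image"],(560,350)); b=cv2.resize(s["image"][max(0,p[1]-50):p[1]+40,max(0,p[0]-40):p[0]+40],(240,270))
o=np.zeros((350,800,3),np.uint8); o[:,:560]=a; o[:270,560:]=b; cv2.imwrite("pics/g1.png",o[:,:,::-1])
C=cloud(s); m=(np.hypot(C[...,0]-.515,C[...,1]-.148)<.03)&(C[...,2]>.02); print(np.percentile(C[m][:,2],[0,1,5,50,99]) if m.any() else None)
E
```

```text
[255 158]
[0.09460819 0.09853005 0.11121884 0.23384984 0.54598007]
```

View pics/g1.png

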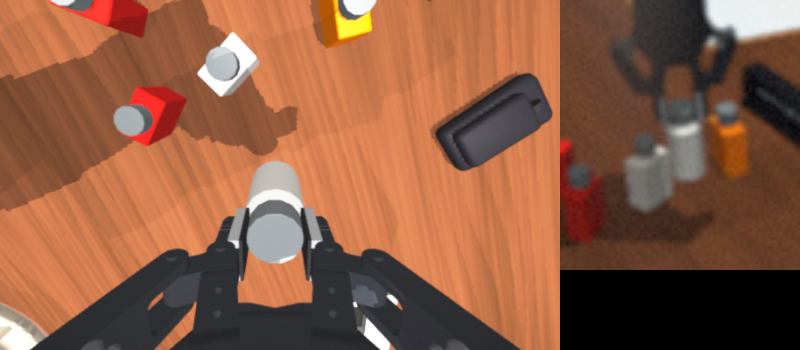

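```bash
python3 - <<'E'
from h import *
c,R=tool(); print(c)
for n in("wrist","side"):
    d=cam(n); L=(cloud(d)-c)@R; hsv=cv2.cvtColor(d["image"],cv2.COLOR_RGB2HSV)
    m=(abs(L[...,1])<.022)&(abs(L[...,0])<.04)&(L[...,2]>-.075)&(L[...,2]<.05)&(d["image"].min(2)>90)
    for lo in np.arange(-.07,.05,.01):
        k=m&(L[...,2]>=lo)&(L[...,2]<lo+.01); z=L[k]
        if len(z)>5: print(n,round(lo,3),len(z),"x",np.round(np.percentile(z[:,0],[1,50,99]),4),"y",np.round(np.percentile(z[:,1],[1,50,99]),4))
E
```

```text
[0.51765203 0.1486921  0.12081137]
wrist -0.07 323 x [0.0094 0.0102 0.011 ] y [-0.0215 -0.0165  0.0213]
wrist -0.06 3392 x [-0.0143  0.0022  0.0145] y [-0.0202  0.0001  0.02  ]
wrist -0.05 709 x [0.0059 0.0117 0.015 ] y [-0.0212  0.0001  0.021 ]
wrist -0.04 960 x [0.0049 0.0131 0.0179] y [-0.0198  0.0001  0.0191]
wrist -0.03 464 x [0.006  0.0164 0.0187] y [-0.0172  0.0001  0.0175]
wrist -0.02 360 x [0.0054 0.0166 0.0189] y [-0.0173  0.0001  0.0178]
wrist -0.01 301 x [0.0052 0.0167 0.0189] y [-0.0172  0.0001  0.018 ]
wrist 0.0 264 x [0.0061 0.0169 0.0189] y [-0.0171  0.0008  0.0177]
wrist 0.01 230 x [0.0062 0.0168 0.019 ] y [-0.017   0.0005  0.0177]
wrist 0.02 174 x [0.0062 0.017  0.019 ] y [-0.0171 -0.0005  0.0176]
side -0.04 29 x [-0.0226 -0.0147 -0.0017] y [-0.0171 -0.0025  0.0142]
side -0.03 28 x [-0.0224 -0.0148 -0.0055] y [-0.017   0.0016  0.0148]
side -0.02 35 x [-0.0252 -0.0164 -0.0054] y [-0.0194 -0.0041  0.0131]
side -0.01 29 x [-0.0246 -0.0168 -0.0028] y [-0.019  -0.002   0.0161]
side 0.0 26 x [-0.0233 -0.0161 -0.0012] y [-0.0202 -0.0024  0.0155]
side 0.01 32 x [-0.021  -0.0144  0.0009] y [-0.0208 -0.0034  0.0142]
side 0.02 26 x [-0.0209 -0.0158 -0.0082] y [-0.0196 -0.0042  0.0121]
```

The bottle hangs upright and centred in the jaws. Its base is about 29 mm below the TCP, although the gap reads 30 mm. Next I'll carry it over the round pocket and look at the tray from there.

```bash
python3 -m inch '[[[-0.01,0.003,-0.02],0],[[-0.035,0.01,-0.04],0],[[-0.07,0.02,-0.04],0],[[-0.1,0.027,-0.04],0],[[-0.127,0.035,-0.04],0]]'
python3 -m inch '[[[-0.032,0.009,0],0],[[-0.064,0.018,0],0],[[-0.096,0.027,0],0],[[-0.127,0.035,0],0],[[-0.127,0.035,0],0]]'
python3 -m inch '[[[-0.032,0.009,0],0],[[-0.064,0.018,0],0],[[-0.096,0.027,0],0],[[-0.12,0.033,0],0],[[-0.12,0.033,0],0]]'
cat >> h.py <<'E'
def tray(d,c0=(.519,-.1755),ang=70.3):
    C=cloud(d); hsv=cv2.cvtColor(d["image"],cv2.COLOR_RGB2HSV); a=np.radians(ang); ex=np.array([np.cos(a),np.sin(a)]); ey=np.array([-ex[1],ex[0]])
    L=np.stack([(C[...,:2]-c0)@ex,(C[...,:2]-c0)@ey],-1)
    m=(C[...,2]>.07)&(C[...,2]<.11)&(abs(L[...,0])<.05)&(abs(L[...,1])<.03); z=C[m]
    if len(z)>30: print("handle",len(z),"z",np.round(np.percentile(z[:,2],[50,95]),4),[np.round(x,2) for x in cv2.minAreaRect((z[z[:,2]>.09][:,:2]*1000).astype(np.float32))])
    dark=(d["image"].max(2)<75)
    for n,x in(("obl",.075),("rnd",-.075)):
        # pocket floor: dark pixels of the 5 mm plane near the pocket
        m=dark&(abs(L[...,0]-x)<.035)&(abs(L[...,1])<.03)&(C[...,2]<.02)&(C[...,2]>-.005)
        nl,lab,st,ce=cv2.connectedComponentsWithStats(m.astype(np.uint8)); 
        if nl<2: continue
        i=1+st[1:,4].argmax(); v,u=np.nonzero(lab==i)
        h=cv2.findContours((lab==i).astype(np.uint8),0,1)[0][0].reshape(-1,2); w=onplane(d,h,.005)[:,:2]; z=C[lab==i][:,2]
        r=cv2.minAreaRect((w*1000).astype(np.float32)); print(n,len(v),"z",np.round(np.median(z),4),[np.round(q,2) for q in r],"px",h.mean(0))
    m=(abs(L[...,0])<.14)&(abs(L[...,1])<.07)&(abs(C[...,2]-.02)<.008)&(hsv[...,1]<70)&(d["image"].min(2)>90); z=C[m]
    k=cv2.minAreaRect((z[:,:2]*1000).astype(np.float32)); print("slab",len(z),np.round(np.median(z[:,2]),4),[np.round(q,2) for q in k])
    lx=L[m]; 
    for s in(1,-1):  # long edges and ends: fit outermost slab points
        b=np.arange(-.11,.11,.01); e=[(x+.005,(np.percentile(s*q[:,1],99.5))*s) for x in b for q in[lx[(lx[:,0]>=x)&(lx[:,0]<x+.01)]] if len(q)>40]
        if len(e)>4: e=np.array(e); p=np.polyfit(e[:,0],e[:,1],1); print(" edge y",s,"slope",np.round(np.degrees(np.arctan(p[0])),2),"at0",np.round(p[1],4),"med",np.round(np.median(e[:,1]),4),"xrange",e[[0,-1],0])
    print(" x ext",np.round(np.percentile(lx[:,0],[.2,99.8]),4))
E
python3 - <<'E'
from h import *
print(tool()[0]); d=cam("wrist"); save(d,"w2.png"); tray(d); tray(cam("top")); togo([.4935,-.246,.16],-19.7)
E
```

```text
clock: 5.88
tcp_pos: [0.5056, 0.016, 0.1583]
orientation: [-0.0, 0.816, 0.579, -0.007]
wrist_force: [0.1, 0.2, -1.3]
finger_gap: 0.0299
clock: 6.3
tcp_pos: [0.4957, -0.1202, 0.1577]
orientation: [-0.0, 0.817, 0.576, -0.008]
wrist_force: [-0.2, 0.1, -1.1]
finger_gap: 0.0296
clock: 6.72
tcp_pos: [0.4856, -0.248, 0.1572]
orientation: [-0.001, 0.819, 0.574, -0.009]
wrist_force: [-0.2, -0.4, -0.5]
finger_gap: 0.0296
[ 0.48563925 -0.24804002  0.15716827]
handle 1739 z [0.0934 0.0947] [array([ 521.69, -177.57]), array([67.21, 13.43]), np.float64(70.37)]
obl 1095 z 0.004 [array([ 544.61, -114.21]), array([27.29, 30.31]), np.float64(69.89)] px [325.9453125  16.2421875]
rnd 962 z 0.0042 [array([ 496.08, -248.57]), array([37.04, 38.61]), np.float64(70.25)] px [324.53061224 164.97959184]
slab 16892 0.0186 [array([ 514.68, -197.16]), array([198.91, 104.94]), np.float64(70.23)]
 edge y 1 slope -0.12 at0 0.0485 med 0.0486 xrange [-0.105  0.075]
 edge y -1 slope -0.27 at0 -0.0547 med -0.0545 xrange [-0.105  0.075]
 x ext [-0.1206  0.0767]
handle 165 z [0.0939 0.0972] [array([ 518.53, -174.83]), array([67.  , 14.05]), np.float64(70.67)]
obl 154 z 0.005 [array([ 546.27, -105.46]), array([44.06, 25.57]), np.float64(70.43)] px [331.28888889 233.33333333]
rnd 67 z 0.0047 [array([ 496.26, -239.68]), array([20.57, 33.48]), np.float64(84.3)] px [381.32258065 252.83870968]
slab 2431 0.0196 [array([ 523.  , -162.74]), array([213.56, 104.91]), np.float64(70.18)]
 edge y 1 slope -0.0 at0 0.0521 med 0.0522 xrange [-0.075  0.105]
 edge y -1 slope 0.02 at0 -0.0506 med -0.0506 xrange [-0.075  0.105]
 x ext [-0.0897  0.1198]
shift [ 0.001   0.0081 -0.0028]
spin -0.03 curyaw -19.73 j6 1.3102027439066222
```

View pics/w2.png

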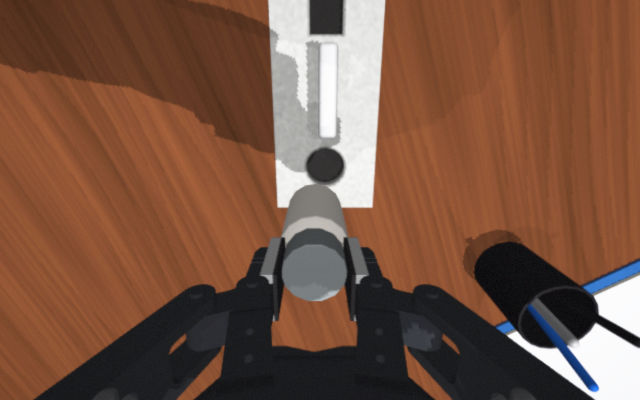

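The wrist view shows the round pocket at (325,165), just ahead of the held bottle, with the handle at (328,90) and the oblong pocket at (326,16). In tray y it puts the tray about 3 mm from where the top camera does. Since it also sees the bottle, I'll use the wrist-relative figure.

```bash
cat >> h.py <<'E'
def base_to(xy,z,off=0.0295,yaw=-19.8):
    c,R=tool(); b=c+R[:,2]*off; print("base",np.round(b,4),"tilt",np.round(R[:2,2],4)); togo(c+np.array([*xy,z])-b,yaw)
E
python3 - <<'E'
from h import *
base_to((.4963,-.248),.05)
E
```

```text
base [ 0.485  -0.2444  0.1278] tilt [-0.0162 -0.0062]
shift [0.0013 0.0129 0.0776]
spin 0.07 curyaw -19.73 j6 1.3102027439066222
```

```bash
python3 -m inch '[[[0.001,0.006,0.0],0],[[0.001,0.012,0.02],0],[[0.001,0.013,0.03],0],[[0.001,0.013,0.03],0],[[0.001,0.013,0.03],0]]'
python3 -m inch '[[[0,0,0],0],[[0,0,0],0],[[0,0,0],0]]'
python3 - <<'E'
from h import *
for i in range(2): d=cam("wrist"); tray(d); print(tool()[0])
base_to((.4963,-.248),.05)
c,R=tool(); L=(cloud(d)-c)@R; m=(abs(L[...,1])<.022)&(abs(L[...,0])<.03)&(L[...,2]>-.01)&(L[...,2]<.04)&(d["image"].min(2)>80)
for lo in(-.01,0,.01,.02,.03): z=L[m&(L[...,2]>=lo)&(L[...,2]<lo+.01)]; print(lo,len(z),len(z) and np.round(np.r_[np.percentile(z[:,0],[1,99]),np.percentile(z[:,1],[1,99])],4))
save(d,"w3.png")
E
```

```text
clock: 7.23
tcp_pos: [0.4968, -0.2462, 0.1261]
orientation: [-0.004, 0.817, 0.576, -0.009]
wrist_force: [-0.0, -0.2, -0.7]
finger_gap: 0.03
clock: 7.48
tcp_pos: [0.4971, -0.2462, 0.1269]
orientation: [-0.003, 0.817, 0.576, -0.009]
wrist_force: [0.7, -0.2, -1.3]
finger_gap: 0.0297
handle 2241 z [0.0933 0.0946] [array([ 521.41, -177.68]), array([67.93, 13.88]), np.float64(70.01)]
obl 1275 z 0.0041 [array([ 544.28, -115.33]), array([27.17, 30.08]), np.float64(70.08)] px [316.20143885  17.44604317]
rnd 807 z 0.0042 [array([ 497.39, -245.6 ]), array([27.71, 39.67]), np.float64(68.58)] px [315.7184466  175.16504854]
slab 19515 0.0186 [array([ 514.49, -197.71]), array([198.64, 104.86]), np.float64(70.21)]
 edge y 1 slope -0.16 at0 0.0485 med 0.0485 xrange [-0.105  0.075]
 edge y -1 slope -0.29 at0 -0.0548 med -0.0546 xrange [-0.105  0.075]
 x ext [-0.1205  0.0754]
[ 0.4971374  -0.24626276  0.12685668]
handle 2249 z [0.0933 0.0946] [array([ 521.37, -177.73]), array([67.85, 13.91]), np.float64(70.12)]
obl 1272 z 0.0041 [array([ 544.01, -115.31]), array([27.16, 30.58]), np.float64(70.13)] px [315.98571429  17.28571429]
rnd 818 z 0.0043 [array([ 497.56, -245.27]), array([28.63, 39.6 ]), np.float64(68.64)] px [315.50961538 175.23076923]
slab 19485 0.0186 [array([ 514.37, -198.2 ]), array([197.73, 104.89]), np.float64(70.21)]
 edge y 1 slope -0.17 at0 0.0485 med 0.0486 xrange [-0.105  0.075]
 edge y -1 slope -0.31 at0 -0.0548 med -0.0546 xrange [-0.105  0.075]
 x ext [-0.1204  0.0753]
[ 0.49708326 -0.24632703  0.1267673 ]
base [ 0.4966 -0.2465  0.0973] tilt [-0.0179 -0.005 ]
shift [-0.001   0.001   0.0473]
spin 0.16 curyaw -19.64 j6 1.3174540990244323
-0.01 303 [ 0.0055  0.0189 -0.0171  0.018 ]
0 264 [ 0.0054  0.0189 -0.0173  0.018 ]
0.01 219 [ 0.0059  0.0191 -0.0168  0.0179]
0.02 178 [ 0.0065  0.0192 -0.017   0.0176]
0.03 0 0
```

```bash
python3 -m inch '[[[-0.001,0.001,0.02],0],[[-0.001,0.001,0.04],0],[[-0.001,0.0013,0.06],0],[[-0.001,0.0015,0.07],0],[[-0.001,0.0015,0.07],0]]'
python3 -m inch '[[[0,0,0],0],[[0,0,0],0]]'
python3 - <<'E'
from h import *
d=cam("wrist"); tray(d); base_to((.4963,-.248),.005)
E
```

```text
clock: 8.0
tcp_pos: [0.4952, -0.2472, 0.0546]
orientation: [-0.005, 0.817, 0.576, -0.01]
wrist_force: [0.5, -0.4, -1.5]
finger_gap: 0.0298
clock: 8.17
tcp_pos: [0.4956, -0.2474, 0.0553]
orientation: [-0.005, 0.817, 0.576, -0.009]
wrist_force: [0.4, -0.2, -1.0]
finger_gap: 0.0298
handle 5128 z [0.0933 0.0945] [array([ 521.46, -177.76]), array([68.11, 13.99]), np.float64(70.26)]
obl 634 z 0.0042 [array([ 540.95, -124.06]), array([ 7.29, 31.04]), np.float64(70.07)] px [316.7394958    5.99159664]
rnd 253 z 0.0042 [array([ 501.25, -241.23]), array([16.66, 39.91]), np.float64(58.44)] px [319.48760331 187.29752066]
slab 28144 0.0186 [array([ 511.16, -206.91]), array([177.98, 104.97]), np.float64(70.17)]
 edge y 1 slope -0.2 at0 0.0484 med 0.0485 xrange [-0.105  0.055]
 edge y -1 slope -0.2 at0 -0.0548 med -0.0547 xrange [-0.105  0.055]
 x ext [-0.1162  0.0561]
base [ 0.4952 -0.2477  0.0262] tilt [-0.0202 -0.0034]
shift [0.0003 0.0015 0.0212]
spin 0.14 curyaw -19.66 j6 1.3146112070734026
```

```bash
python3 -m inch '[[[0.0003,0.0015,0.002],0],[[0.0003,0.0015,0.005],0],[[0.0003,0.0015,0.009],0],[[0.0003,0.0015,0.013],0],[[0.0003,0.0015,0.013],0]]'
python3 -m inch '[[[0,0,0],0]]'
python3 -c "
from h import *
base_to((.4963,-.248),.005)"
```

```text
clock: 8.63
tcp_pos: [0.4965, -0.2475, 0.0417]
orientation: [-0.005, 0.817, 0.576, -0.01]
wrist_force: [0.7, 0.7, -1.1]
finger_gap: 0.0297
clock: 8.72
tcp_pos: [0.4962, -0.2473, 0.0413]
orientation: [-0.005, 0.817, 0.576, -0.01]
wrist_force: [0.1, 0.1, -0.8]
finger_gap: 0.0299
base [ 0.4956 -0.2473  0.0118] tilt [-0.022  -0.0022]
shift [-0.0003  0.001   0.0068]
spin 0.14 curyaw -19.66 j6 1.3155272043767923
```

No contact force, and the base is already 8 mm below the mouth, so it is inside the pocket. Lowering to the floor.

```bash
python3 -m inch '[[[0,0.0005,0.002],0],[[0,0.0005,0.004],0],[[0,0.0005,0.006],0],[[0,0.0005,0.007],0],[[0,0.0005,0.007],0]]'
python3 -m inch '[[[0,0,0.001],0],[[0,0,0.001],0],[[0,0,0.001],0]]'
python3 -c "
from h import *
base_to((.4963,-.248),.005); print(env.get_state()['wrist_force'])"
```

```text
clock: 9.13
tcp_pos: [0.4965, -0.2475, 0.0342]
orientation: [-0.005, 0.817, 0.576, -0.01]
wrist_force: [0.7, 0.3, -0.9]
finger_gap: 0.0302
clock: 9.38
tcp_pos: [0.4966, -0.2476, 0.0341]
orientation: [-0.005, 0.817, 0.576, -0.01]
wrist_force: [-2.1, 0.7, 5.7]
finger_gap: 0.0298
base [ 0.496  -0.2477  0.0046] tilt [-0.0216 -0.0027]
shift [-0.0002  0.0004 -0.0004]
spin 0.14 curyaw -19.66 j6 1.3154999200512993
[-2.08782403  0.7196229   5.65903567]
```

```bash
python3 -m inch '[[[0,0,0],0],[[0,0,0],0],[[0,0,0],0],[[0,0,0],0],[[0,0,0],0]]' 0
python3 -m inch '[[[0,0,-0.01],0],[[0,0,-0.03],0],[[0,0,-0.06],0],[[0,0,-0.1],0],[[0,0,-0.13],0]]'
python3 -m inch '[[[0,0,0],0],[[0,0,0],0]]'
python3 - <<'E'
from h import *
togo([.511,.249,.17],115.5)
d=cam("wrist"); tray(d); C=cloud(d)
m=(np.hypot(C[...,0]-.4963,C[...,1]+.248)<0.03)&(C[...,2]>0.03)&(C[...,2]<0.11); z=C[m]; t=z[z[:,2]>.08]
print(len(z),np.percentile(z[:,2],98),cv2.minEnclosingCircle((t[:,:2]*1000).astype(np.float32)))
E
```

```text
clock: 9.8
tcp_pos: [0.4966, -0.2476, 0.0339]
orientation: [-0.005, 0.817, 0.576, -0.01]
wrist_force: [0.3, -0.2, -0.3]
finger_gap: 0.0855
clock: 10.22
tcp_pos: [0.4996, -0.2473, 0.167]
orientation: [-0.005, 0.817, 0.576, -0.009]
wrist_force: [0.9, -0.8, -0.0]
finger_gap: 0.0851
clock: 10.38
tcp_pos: [0.5013, -0.2484, 0.1704]
orientation: [-0.002, 0.817, 0.576, -0.008]
wrist_force: [-0.0, -0.0, -0.1]
finger_gap: 0.0855
shift [ 0.4717 -0.1582 -0.0032]
spin 44.84 curyaw -19.66 j6 1.318984974291137
handle 1548 z [0.0933 0.0946] [array([ 521.23, -177.48]), array([67.65, 13.65]), np.float64(70.47)]
obl 1287 z 0.0041 [array([ 545.51, -110.26]), array([36.93, 29.24]), np.float64(69.34)] px [310.62237762  20.85314685]
slab 16437 0.0186 [array([ 515.81, -193.22]), array([207.33, 104.5 ]), np.float64(70.11)]
 edge y 1 slope -0.13 at0 0.0485 med 0.0485 xrange [-0.105  0.085]
 edge y -1 slope -0.27 at0 -0.0545 med -0.0545 xrange [-0.105  0.085]
 x ext [-0.1208  0.0853]
1512 0.08885089678288312 ((496.05084228515625, -247.5146484375), 15.479386329650879)
```

Round bottle seated, with its cap top measured at 88.9 mm (89 expected). Next is the oblong bottle.

```bash
python3 -m inch '[[[0.03,-0.01,0],0],[[0.07,-0.023,0],0],[[0.108,-0.037,0],0],[[0.147,-0.05,0],0],[[0.157,-0.0527,0],0]]'
python3 -m inch '[[[0.03,-0.01,0],0],[[0.07,-0.023,0],0],[[0.108,-0.037,0],0],[[0.147,-0.05,0],0],[[0.157,-0.0527,0],0]]'
python3 -m inch '[[[0.03,-0.01,0],0],[[0.07,-0.023,0],0],[[0.108,-0.037,0],0],[[0.147,-0.05,0],0],[[0.157,-0.0527,0],0]]'
python3 -m inch '[[[0,0,0],-7],[[0,0,0],-14],[[0,0,0],-21],[[0,0,0],-28],[[0,0,0],-34]]'
python3 -m inch '[[[0,0,0],-7],[[0,0,0],-14],[[0,0,0],-21],[[0,0,0],-28],[[0,0,0],-34]]'
python3 -m inch '[[[0,0,0],-7],[[0,0,0],-14],[[0,0,0],-21],[[0,0,0],-28],[[0,0,0],-34]]'
python3 -m inch '[[[0,0,0],-7],[[0,0,0],-14],[[0,0,0],-21],[[0,0,0],-28],[[0,0,0],-34]]' | head -3
python3 -m inch '[[[0,0,0],0],[[0,0,0],0]]'
python3 - <<'E'
from h import *
togo([.511,.249,.17],115.5)
d=cam("wrist"); save(d,"w4.png"); bottle(d,(.511,.249)); print(np.round(project(d,[.511,.249,.08]),0))
E
```

```text
clock: 10.85
tcp_pos: [0.5009, -0.0769, 0.1656]
orientation: [-0.006, 0.816, 0.578, -0.01]
wrist_force: [-0.7, 0.7, -0.8]
finger_gap: 0.0852
clock: 11.27
tcp_pos: [0.5017, 0.0932, 0.1637]
orientation: [-0.008, 0.815, 0.58, -0.011]
wrist_force: [-0.4, -0.7, -0.2]
finger_gap: 0.0854
clock: 11.68
tcp_pos: [0.5023, 0.2629, 0.1619]
orientation: [-0.008, 0.813, 0.581, -0.011]
wrist_force: [0.6, 0.2, 0.0]
finger_gap: 0.0854
clock: 12.1
tcp_pos: [0.5019, 0.2617, 0.1604]
orientation: [-0.012, 0.606, 0.796, -0.01]
wrist_force: [0.0, 0.3, 0.3]
finger_gap: 0.0855
clock: 12.52
tcp_pos: [0.5015, 0.2603, 0.1589]
orientation: [-0.015, 0.344, 0.939, -0.007]
wrist_force: [-0.1, -0.2, 0.3]
finger_gap: 0.0857
clock: 12.93
tcp_pos: [0.5011, 0.259, 0.1574]
orientation: [-0.018, 0.052, 0.998, -0.003]
wrist_force: [1.1, -0.3, 0.3]
finger_gap: 0.0855
clock: 13.35
tcp_pos: [0.5007, 0.2575, 0.1559]
orientation: [-0.019, -0.245, 0.969, 0.002]
clock: 13.52
tcp_pos: [0.5003, 0.2563, 0.1546]
orientation: [-0.02, -0.243, 0.97, 0.002]
wrist_force: [0.7, 0.3, 0.4]
finger_gap: 0.0855
shift [-0.0054 -0.0113 -0.0158]
spin 2.6 curyaw 118.1 j6 -0.16459244689348618
n 18783 z98 0.2841 cap mid [0.5067 0.2409] [0.0595 0.0635] body [array([512.6, 247.7]), array([46.9, 75.8]), np.float64(28.2)]
[[300. 201.]]
```

View pics/w4.png

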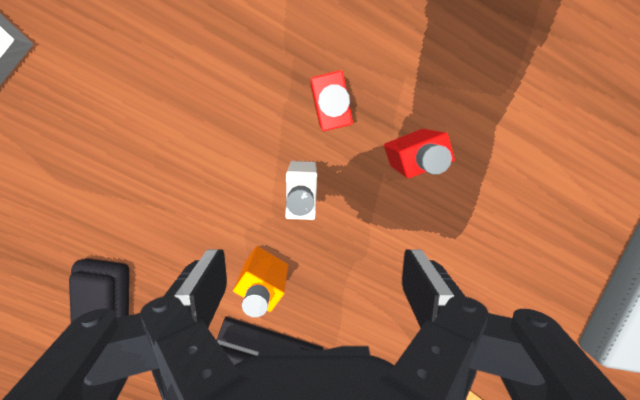

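```bash
sed -i 's/&(C\[...,2\]>zb)$/\&(C[...,2]>zb)\&(C[...,2]<.1)/' h.py
python3 - <<'E'
from h import *
c,R=tool(); print(c,"vertical in tool",np.round(R[2],4)); d=cam("wrist"); bottle(d,(.511,.249)); togo([.511,.249,.028],115.5)
E
```

```text
[0.50040445 0.25660947 0.15488014] vertical in tool [ 0.0377  0.0139 -0.9992]
n 1589 z98 0.0837 cap mid [0.5122 0.2488] [0.0247 0.0246] body [array([512.1, 248.8]), array([46.3, 27.7]), np.float64(25.6)]
shift [-0.0102 -0.0136  0.1267]
spin 2.62 curyaw 118.12 j6 -0.16443865934096794
```

```bash
python3 -m inch '[[[-0.005,-0.007,0],2.6],[[-0.01,-0.0135,0.0],2.6],[[-0.01,-0.0135,0.02],2.6],[[-0.01,-0.0135,0.05],2.6],[[-0.01,-0.0138,0.06],2.6]]'
python3 - <<'E'
from h import *
d=cam("wrist"); bottle(d,(.512,.249),.075); togo([.512,.2488,.028],115.6)
E
```

```text
clock: 14.03
tcp_pos: [0.512, 0.2481, 0.0913]
orientation: [-0.022, -0.221, 0.975, 0.002]
wrist_force: [-1.5, 0.0, -0.2]
finger_gap: 0.0854
n 2606 z98 0.0836 cap mid [0.512  0.2487] [0.0245 0.0247] body [array([511.5, 248.5]), array([45.3, 27.7]), np.float64(26.2)]
shift [-0.0043 -0.0004  0.0622]
spin -0.1 curyaw 115.5 j6 -0.13918785433441402
```

```bash
python3 -m inch '[[[-0.004,-0.0003,0.015],0],[[-0.004,-0.0003,0.035],0],[[-0.004,-0.0003,0.055],0],[[-0.0043,-0.0003,0.066],0],[[-0.0043,-0.0003,0.066],0]]'
python3 -m inch '[[[0,0,0],0],[[0,0,0],0],[[0,0,0],0],[[0,0,0],0],[[0,0,0],0]]' 1 40
python3 -m inch '[[[0,0,0],0],[[0,0,0],0],[[0,0,0],0],[[0,0,0],0]]'
python3 -m inch '[[[0,0,-0.01],0],[[0,0,-0.03],0],[[0,0,-0.06],0],[[0,0,-0.1],0],[[0,0,-0.135],0]]'
cat >> h.py <<'E'
def held(d,c,R):
    L=(cloud(d)-c)@R; m=(abs(L[...,1])<.03)&(abs(L[...,0])<.035)&(L[...,2]>-.075)&(L[...,2]<.05)&(d["image"].min(2)>80)
    for lo in(-.07,-.06,-.05,-.01,0,.01,.02,.03):
        z=L[m&(L[...,2]>=lo)&(L[...,2]<lo+.01)]
        if len(z)>20: print(" tool z",lo,len(z),"x,y",np.round(np.r_[np.percentile(z[:,0],[1,99]),np.percentile(z[:,1],[1,99])],4))
E
python3 - <<'E'
from h import *
c,R=tool(); print(c,np.round(R[2],4)); d=cam("wrist"); save(d,"w5.png"); held(d,c,R)
a=np.radians(70.2); ax=np.array([np.cos(a),np.sin(a)]); op=np.array([.5214,-.1775])+.075*ax; print(op); togo([*op,.16],160.2)
E
```

```text
clock: 14.5
tcp_pos: [0.5101, 0.2483, 0.0223]
orientation: [-0.025, -0.221, 0.975, 0.001]
wrist_force: [-0.4, -0.3, -0.4]
finger_gap: 0.0851
clock: 14.92
tcp_pos: [0.5109, 0.2486, 0.0234]
orientation: [-0.024, -0.221, 0.975, 0.001]
wrist_force: [-3.0, 2.2, 10.4]
finger_gap: 0.0267
clock: 15.25
tcp_pos: [0.5111, 0.2487, 0.0236]
orientation: [-0.024, -0.221, 0.975, 0.001]
wrist_force: [0.6, 0.4, 1.4]
finger_gap: 0.0257
clock: 15.67
tcp_pos: [0.517, 0.2495, 0.1605]
orientation: [-0.025, -0.221, 0.975, 0.001]
wrist_force: [1.3, 0.2, -0.5]
finger_gap: 0.0262
[0.51701514 0.24954676 0.16048123] [ 0.0476  0.0135 -0.9988]
 tool z -0.07 535 x,y [-0.0092  0.0121 -0.0204  0.02  ]
 tool z -0.06 2595 x,y [-0.0092  0.0137 -0.0201  0.0183]
 tool z -0.05 595 x,y [-0.0036  0.0135 -0.0203  0.0201]
 tool z -0.01 213 x,y [ 0.0211  0.0225 -0.0139  0.0125]
 tool z 0 174 x,y [ 0.0205  0.022  -0.0138  0.0128]
 tool z 0.01 147 x,y [ 0.0196  0.0216 -0.0138  0.0127]
 tool z 0.02 67 x,y [ 0.0201  0.0209 -0.0137  0.0114]
[ 0.54680534 -0.10693394]
shift [ 0.1305 -0.334   0.009 ]
spin -44.69 curyaw 115.51 j6 -0.139657502459071
```

View pics/w5.png

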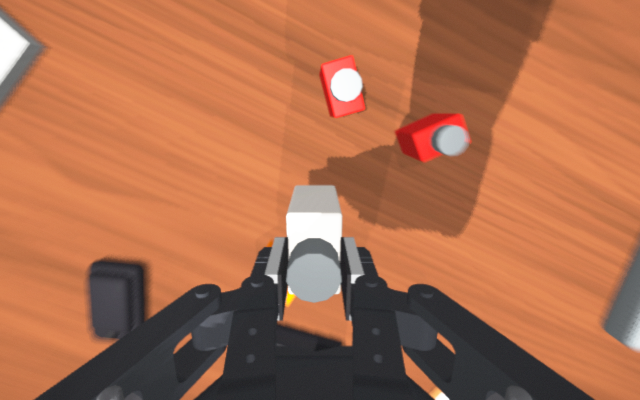

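```bash
python3 -m inch '[[[0.01,-0.025,0],0],[[0.022,-0.055,0],0],[[0.034,-0.088,0],0],[[0.043,-0.111,0],0],[[0.0435,-0.111,0],0]]'
python3 -m inch '[[[0.01,-0.025,0],0],[[0.022,-0.055,0],0],[[0.034,-0.088,0],0],[[0.043,-0.111,0],0],[[0.0435,-0.111,0],0]]' | sed -n 2p
python3 -m inch '[[[0.01,-0.025,0],0],[[0.022,-0.055,0],0],[[0.034,-0.088,0],0],[[0.043,-0.111,0],0],[[0.0435,-0.111,0],0]]' | sed -n 2p
python3 -m inch '[[[0,0,0],-5],[[0,0,0],-10],[[0,0,0],-16],[[0,0,0],-22],[[0,0,0],-23]]'
python3 -m inch '[[[0,0,0],-5],[[0,0,0],-10],[[0,0,0],-16],[[0,0,0],-21.5],[[0,0,0],-21.5]]'
python3 -m inch '[[[0,0,0],0],[[0,0,0],0]]' | sed -n 2p
python3 - <<'E'
from h import *
c,R=tool(); d=cam("wrist"); save(d,"w6.png"); print(c,np.round(R[2],4)); held(d,c,R); tray(d); togo([.5468,-.1069,.16],160.2)
E
```

```text
clock: 16.13
tcp_pos: [0.53, 0.1279, 0.1691]
orientation: [-0.019, -0.219, 0.976, 0.001]
wrist_force: [0.0, 0.1, -1.8]
finger_gap: 0.0263
tcp_pos: [0.5386, 0.0052, 0.1697]
tcp_pos: [0.5468, -0.1174, 0.1703]
clock: 17.38
tcp_pos: [0.5467, -0.1161, 0.1704]
orientation: [-0.018, -0.407, 0.913, 0.003]
wrist_force: [-0.0, 0.1, -0.3]
finger_gap: 0.0259
clock: 17.8
tcp_pos: [0.5467, -0.1151, 0.1705]
orientation: [-0.017, -0.57, 0.821, 0.007]
wrist_force: [-0.6, -0.4, 0.1]
finger_gap: 0.0263
tcp_pos: [0.5467, -0.1144, 0.1706]
[ 0.54669137 -0.11441919  0.17061015] [ 0.0201  0.0311 -0.9993]
 tool z -0.07 487 x,y [-0.0083  0.0126 -0.0197  0.019 ]
 tool z -0.06 2172 x,y [-0.0089  0.0136 -0.0191  0.0185]
 tool z -0.05 272 x,y [ 0.0013  0.0133 -0.0199  0.0195]
 tool z -0.01 197 x,y [ 0.0215  0.0228 -0.0135  0.013 ]
 tool z 0 186 x,y [ 0.0208  0.0223 -0.0136  0.0132]
 tool z 0.01 145 x,y [ 0.0201  0.0218 -0.0133  0.0132]
 tool z 0.02 67 x,y [ 0.0202  0.0212 -0.0133  0.0123]
handle 1448 z [0.0934 0.0946] [array([ 522.18, -177.46]), array([66.85, 13.87]), np.float64(70.5)]
obl 668 z 0.004 [array([ 544.2, -113.1]), array([30.59, 30.28]), np.float64(68.84)] px [311.76 171.07]
rnd 1 z 0.0028 [array([ 515.14, -252.74]), array([0., 0.]), np.float64(0.0)] px [290.  35.]
slab 16037 0.0186 [array([ 524.92, -168.17]), array([220.71, 105.2 ]), np.float64(70.19)]
 edge y 1 slope -0.3 at0 0.048 med 0.048 xrange [-0.105  0.105]
 edge y -1 slope -0.17 at0 -0.0551 med -0.055 xrange [-0.105  0.105]
 x ext [-0.1009  0.1176]
shift [-0.0075  0.0023  0.0105]
spin -0.8 curyaw 159.4 j6 -1.549858133683644
```

View pics/w6.png

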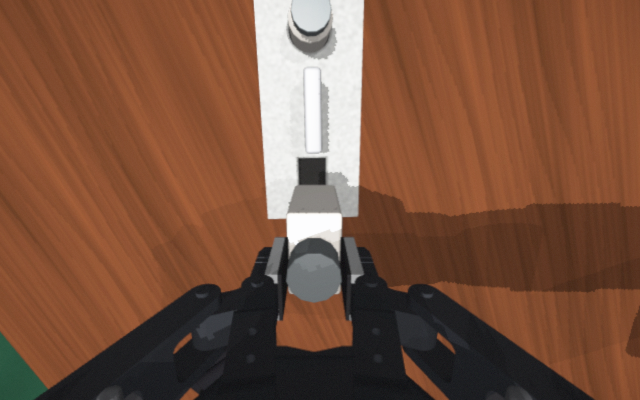

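The view shows the oblong pocket at (312,171), directly ahead of the held bottle, with the handle at (313,110) and the round bottle seated at (311,20).

```bash
cat >> h.py <<'E'
def obase(xy,z,off=(-.002,-.0003,.0245),yaw=160.1):
    c,R=tool(); b=c+R@np.array(off); print("base",np.round(b,4),"up in tool",np.round(R[2],4)); togo(c+np.array([*xy,z])-b,yaw)
E
python3 -c "
from h import *
obase((.5476,-.1069),.05)"
```

```text
base [ 0.5468 -0.113   0.1461] up in tool [ 0.0201  0.031  -0.9993]
shift [-0.008  -0.0016  0.0959]
spin -0.7 curyaw 159.4 j6 -1.549858133683644
```

```bash
python3 -m inch '[[[-0.006,-0.001,0],-0.7],[[-0.008,-0.0016,0.02],-0.7],[[-0.008,-0.0016,0.05],-0.7],[[-0.008,-0.0016,0.08],-0.7],[[-0.008,-0.0016,0.1],-0.7]]'
python3 -m inch '[[[0,0,0],0],[[0,0,0],0]]' | sed -n 2p
python3 - <<'E'
from h import *
c,R=tool(); d=cam("wrist"); save(d,"w7.png"); held(d,c,R); tray(d); obase((.5476,-.1069),.022)
E
```

```text
clock: 18.43
tcp_pos: [0.5464, -0.1076, 0.068]
orientation: [-0.018, -0.574, 0.819, 0.008]
wrist_force: [-0.0, 0.2, 0.0]
finger_gap: 0.0262
tcp_pos: [0.5451, -0.1067, 0.0669]
 tool z -0.07 510 x,y [-0.0084  0.0123 -0.0197  0.019 ]
 tool z -0.06 2140 x,y [-0.009   0.0136 -0.019   0.0185]
 tool z -0.05 286 x,y [ 0.003   0.0134 -0.0268  0.0204]
 tool z -0.01 202 x,y [ 0.0215  0.0228 -0.0135  0.013 ]
 tool z 0 183 x,y [ 0.0211  0.0223 -0.0135  0.0132]
 tool z 0.01 138 x,y [ 0.0206  0.0218 -0.0132  0.013 ]
 tool z 0.02 68 x,y [ 0.0202  0.0213 -0.0133  0.0129]
handle 4229 z [0.0933 0.0945] [array([ 525.2 , -169.85]), array([85.09, 20.45]), np.float64(70.27)]
obl 469 z 0.0041 [array([ 543.35, -118.98]), array([18.46, 31.33]), np.float64(74.39)] px [305.66071429 180.96428571]
slab 27010 0.0186 [array([ 531.21, -151.59]), array([185.23, 104.58]), np.float64(70.07)]
 edge y 1 slope -0.16 at0 0.0482 med 0.0481 xrange [-0.065  0.105]
 edge y -1 slope -0.17 at0 -0.0549 med -0.055 xrange [-0.065  0.105]
 x ext [-0.065   0.1153]
base [ 0.5466 -0.1057  0.0439] up in tool [ 0.0195  0.0337 -0.9992]
shift [ 0.0004 -0.0021  0.0219]
spin -0.05 curyaw 160.05 j6 -1.5492448430386732
```

```bash
python3 -m inch '[[[0.0004,-0.002,0.003],0],[[0.0004,-0.002,0.01],0],[[0.0004,-0.002,0.018],0],[[0.0004,-0.002,0.021],0],[[0.0004,-0.002,0.021],0]]'
python3 -m inch '[[[0,0,0],0],[[0,0,0],0]]' | sed -n 2p
python3 - <<'E'
from h import *
d=cam("wrist"); save(d,"w8.png"); tray(d); obase((.5475,-.1069),.01)
E
```

```text
clock: 19.07
tcp_pos: [0.5467, -0.1083, 0.0464]
orientation: [-0.018, -0.574, 0.819, 0.009]
wrist_force: [0.4, -0.1, -1.0]
finger_gap: 0.0264
tcp_pos: [0.5466, -0.1082, 0.0464]
handle 5955 z [0.0933 0.0945] [array([ 521.79, -177.78]), array([67.77, 14.02]), np.float64(70.22)]
obl 67 z 0.0041 [array([ 552.08, -128.59]), array([11.51,  7.1 ]), np.float64(11.94)] px [296.19512195 184.6097561 ]
slab 30346 0.0186 [array([ 531.64, -149.93]), array([180.32, 104.78]), np.float64(70.13)]
 edge y 1 slope -0.2 at0 0.0483 med 0.0482 xrange [-0.065  0.105]
 edge y -1 slope -1.18 at0 -0.0541 med -0.0551 xrange [-0.065  0.105]
 x ext [-0.0603  0.1151]
base [ 0.5467 -0.1067  0.022 ] up in tool [ 0.0196  0.0354 -0.9992]
shift [-0.0003 -0.0013  0.012 ]
spin -0.06 curyaw 160.04 j6 -1.550645926465985
```

View pics/w8.png

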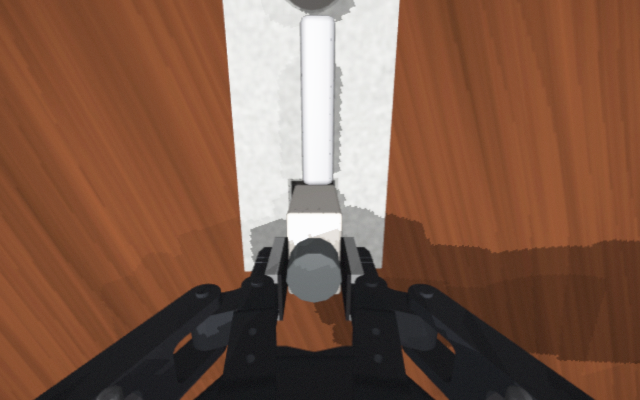

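```bash
python3 -m inch '[[[0.0001,-0.001,0.002],0],[[0.0001,-0.001,0.004],0],[[0.0001,-0.0011,0.006],0],[[0.0001,-0.0011,0.008],0],[[0.0001,-0.0011,0.008],0]]'
python3 -m inch '[[[0,0,0],0]]'
python3 -c "
from h import *
obase((.5473,-.1071),.005)"
```

```text
clock: 19.7
tcp_pos: [0.547, -0.1087, 0.038]
orientation: [-0.018, -0.574, 0.819, 0.009]
wrist_force: [-0.4, -1.2, -0.6]
finger_gap: 0.0256
clock: 19.78
tcp_pos: [0.5469, -0.1087, 0.0378]
orientation: [-0.019, -0.574, 0.819, 0.009]
wrist_force: [0.4, 0.2, -1.0]
finger_gap: 0.0264
base [ 0.5468 -0.107   0.0133] up in tool [ 0.0196  0.0366 -0.9991]
shift [-0.0003 -0.0008  0.0083]
spin -0.06 curyaw 160.04 j6 -1.5511250290321377
```

No contact force, and the base is 7 mm below the mouth, so it is in. Lowering to the floor.

```bash
python3 -m inch '[[[-0.0001,-0.0003,0.002],0],[[-0.0001,-0.0004,0.004],0],[[-0.0002,-0.0005,0.006],0],[[-0.0002,-0.0006,0.0075],0],[[-0.0002,-0.0006,0.0075],0]]'
python3 -m inch '[[[0,0,0.0012],0],[[0,0,0.0012],0],[[0,0,0.0012],0]]'
python3 -c "
from h import *
obase((.5473,-.1071),.005)"
```

```text
clock: 20.2
tcp_pos: [0.5469, -0.1086, 0.0298]
orientation: [-0.019, -0.574, 0.819, 0.01]
wrist_force: [-0.3, 0.5, 0.2]
finger_gap: 0.0262
clock: 20.45
tcp_pos: [0.5472, -0.1086, 0.0291]
orientation: [-0.018, -0.574, 0.819, 0.009]
wrist_force: [-1.0, 2.2, 3.0]
finger_gap: 0.0262
base [ 0.5471 -0.1069  0.0046] up in tool [ 0.0193  0.0365 -0.9991]
shift [ 0.0001 -0.0002 -0.0004]
spin -0.05 curyaw 160.05 j6 -1.5510498409951092
```

```bash
python3 -m inch '[[[0,0,0.0005],0],[[0,0,0],0],[[0,0,0],0],[[0,0,0],0],[[0,0,0],0]]' 0
python3 -m inch '[[[0,0,-0.01],0],[[0,0.001,-0.03],0],[[0.001,0.002,-0.06],0],[[0.002,0.0035,-0.1],0],[[0.002,0.0045,-0.12],0]]'
python3 -m inch '[[[0,0,0],0],[[0,0,0],0]]' | sed -n 2p
python3 - <<'E'
from h import *
d=cam("wrist"); save(d,"w9.png"); tray(d); bottle(d,(.5473,-.107),.08,.03); bottle(d,(.4963,-.248),.08,.03)
d=cam("top"); bottle(d,(.5473,-.107),.08,.03); bottle(d,(.4963,-.248),.08,.03)
togo([.522,-.1775,.16],160.1); print(np.round(tool()[1][2],4))
E
```

```text
clock: 20.87
tcp_pos: [0.5471, -0.1086, 0.029]
orientation: [-0.018, -0.574, 0.819, 0.009]
wrist_force: [-0.2, 0.9, -1.2]
finger_gap: 0.0839
clock: 21.28
tcp_pos: [0.5485, -0.1088, 0.154]
orientation: [-0.017, -0.574, 0.819, 0.008]
wrist_force: [1.4, 0.5, 0.4]
finger_gap: 0.0854
tcp_pos: [0.5502, -0.1093, 0.1568]
handle 1694 z [0.0934 0.0946] [array([ 521.95, -177.89]), array([67.35, 13.96]), np.float64(70.5)]
obl 14 z 0.0044 [array([ 554.25, -126.82]), array([11.04,  1.09]), np.float64(69.29)] px [301.14285714 159.76190476]
slab 17486 0.0186 [array([ 526.45, -163.48]), array([210.41, 104.93]), np.float64(70.31)]
 edge y 1 slope -0.28 at0 0.0482 med 0.048 xrange [-0.095  0.105]
 edge y -1 slope -0.05 at0 -0.0549 med -0.0548 xrange [-0.095  0.105]
 x ext [-0.0908  0.1185]
n 1611 z98 0.0886 cap mid [ 0.5464 -0.1065] [0.0244 0.0251] body [array([ 546.4, -106.9]), array([45.8, 27.6]), np.float64(68.5)]
n 1543 z98 0.0888 cap mid [ 0.4979 -0.2414] [0.028  0.0181] body [array([ 499.3, -240. ]), array([21.5, 37.5]), np.float64(69.7)]Traceback (most recent call last):
  File "<stdin>", line 3
[... 179 characters left out ...]
.ptp(t[:,:2],axis=0),4),
                                    ~~~~~~~~~~~~~^^^^^^^^^^^
    return _quantile_unchecked(
        a, q, axis, out, overwrite_input, method, keepdims, weights)
    return _ureduce(a,
                    func=_quantile_ureduce_func,
    ...<5 lines>...
                    overwrite_input=overwrite_input,
                    method=method)
    r = func(a, **kwargs)
    result = _quantile(arr,
                       quantiles=q,
    ...<2 lines>...
                       out=out,
                       weights=wgt)
    slices_having_nans = np.isnan(arr[-1, ...])
                                  ~~~^^^^^^^^^
IndexError: index -1 is out of bounds for axis 0 with size 0
```

View pics/w9.png

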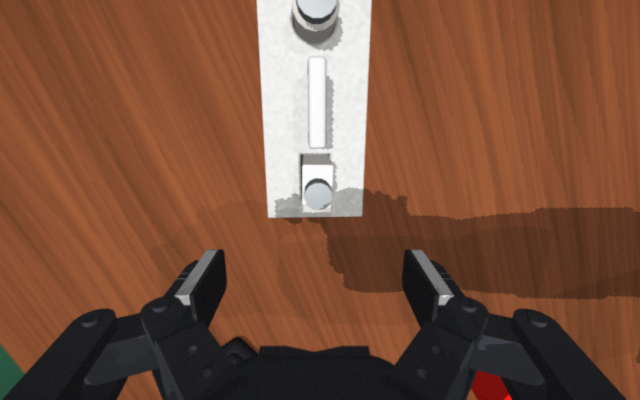

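Wrist view: oblong bottle seated at (318,190), handle at (317,100), and round bottle seated at (316,15). The cap tops are at 88.6 and 88.8 mm. On to the handle.

```bash
python3 -c "
from h import *
c,R=tool(); print(c,np.round(R[2],4)); g=np.array([.5219,-.1778,.088])+R[:,2]*.022; print(g); togo([*g[:2],.13],160.2); togo(g,160.2)"
```

```text
[ 0.54810172 -0.10863588  0.15346979] [ 0.0194  0.0326 -0.9993]
[ 0.52107983 -0.17795594  0.06601585]
shift [0.0739 0.001  0.025 ]
spin -0.16 curyaw 160.04 j6 -1.550462700627372
shift [ 0.0727 -0.0011  0.0889]
spin -0.16 curyaw 160.04 j6 -1.550462700627372
```

```bash
python3 -m inch '[[[0.02,0,0],0],[[0.045,0.0005,0],0],[[0.065,0.001,0.005],0],[[0.074,0.001,0.015],0],[[0.074,0.001,0.02],0]]'
python3 -m inch '[[[0,0,0],0],[[0,0,0],0]]' | sed -n 2p
python3 - <<'E'
from h import *
d=cam("wrist"); tray(d); c,R=tool(); print(c,np.round(R[2],4)); g=np.array([.5219,-.1778,.088])+R[:,2]*.022; togo(g,160.2)
E
```

```text
clock: 21.97
tcp_pos: [0.5193, -0.1788, 0.1321]
orientation: [-0.018, -0.573, 0.819, 0.009]
wrist_force: [-0.0, -0.3, -0.3]
finger_gap: 0.0856
tcp_pos: [0.5181, -0.1777, 0.1303]
handle 1656 z [0.0933 0.0945] [array([ 522.09, -178.09]), array([67.58, 13.62]), np.float64(69.92)]
obl 15 z 0.004 [array([ 556.7 , -122.74]), array([12.98,  1.08]), np.float64(68.72)] px [293.13043478 237.26086957]
slab 20615 0.0186 [array([ 521.86, -177.61]), array([240.43, 104.87]), np.float64(70.2)]
 edge y 1 slope -0.11 at0 0.0478 med 0.0478 xrange [-0.105  0.105]
 edge y -1 slope -0.05 at0 -0.0551 med -0.0551 xrange [-0.105  0.105]
 x ext [-0.1209  0.1179]
[ 0.51878875 -0.17772778  0.13103706] [ 0.0185  0.0389 -0.9991]
shift [-0.0018 -0.0046  0.0649]
spin -0.27 curyaw 159.93 j6 -1.682802367432973
```

```bash
python3 -m inch '[[[-0.001,-0.003,0.01],-0.2],[[-0.0017,-0.0047,0.03],-0.2],[[-0.0017,-0.0047,0.055],-0.2],[[-0.0017,-0.0047,0.065],-0.2],[[-0.0017,-0.0047,0.065],-0.2]]'
python3 -m inch '[[[0,0,0],0],[[0,0,0],0]]' | sed -n 2,3p
python3 - <<'E'
from h import *
c,R=tool(); print(c,np.round(R[2],4)); g=np.array([.5221,-.178,.088])+R[:,2]*.022; togo(g,160.2)
d=cam("wrist"); L=(cloud(d)-c)@R; W=cloud(d); m=(W[...,2]>.085)&(W[...,2]<.1)&(abs(L[...,0])<.06)&(abs(L[...,1])<.02)&(d["image"].min(2)>110); z=L[m]; print(len(z),np.percentile(z[:,0],[1,99]),np.percentile(z[:,1],[2,50,98]))
save(d,"w10.png")
E
```

```text
clock: 22.6
tcp_pos: [0.519, -0.1762, 0.0629]
orientation: [-0.02, -0.575, 0.818, 0.013]
wrist_force: [-0.6, 0.2, -0.3]
finger_gap: 0.0852
tcp_pos: [0.5194, -0.176, 0.0634]
orientation: [-0.02, -0.575, 0.818, 0.013]
[ 0.51938565 -0.17596632  0.06339127] [ 0.0174  0.0444 -0.9989]
shift [ 0.0014 -0.0021 -0.0027]
spin 0.02 curyaw 160.22 j6 -1.684742472844039
2978 [-0.03033417  0.03515817] [-0.00848858 -0.00180842  0.00480102]
```

```bash
python3 -m inch '[[[0.001,-0.002,-0.0025],0],[[0.001,-0.002,-0.0025],0],[[0.001,-0.002,-0.0025],0]]'
python3 -m inch '[[[0,0,0],0],[[0,0,0],0],[[0,0,0],0],[[0,0,0],0],[[0,0,0],0]]' 1 70
python3 -m inch '[[[0,0,0],0],[[0,0,0],0],[[0,0,0],0]]'
python3 - <<'E'
from h import *
c,R=tool(); print(c,np.round(R[2],4)); d=cam("wrist"); tray(d)
C=cloud(d)
for p in((.5473,-.107),(.4963,-.248)): 
    z=C[(np.hypot(C[...,0]-p[0],C[...,1]-p[1])<.03)&(C[...,2]>.03)&(C[...,2]<.11)]; print(len(z),np.percentile(z[:,2],98) if len(z) else 0)
E
```

```text
clock: 23.07
tcp_pos: [0.5224, -0.1785, 0.0674]
orientation: [-0.019, -0.575, 0.818, 0.012]
wrist_force: [0.5, -0.4, 0.3]
finger_gap: 0.085
clock: 23.48
tcp_pos: [0.5223, -0.1784, 0.0673]
orientation: [-0.019, -0.575, 0.818, 0.012]
wrist_force: [-1.3, -0.2, 0.5]
finger_gap: 0.0253
clock: 23.73
tcp_pos: [0.5222, -0.1784, 0.0673]
orientation: [-0.019, -0.575, 0.818, 0.012]
wrist_force: [0.6, 0.1, -0.1]
finger_gap: 0.0001
[ 0.52222646 -0.178384    0.06727507] [ 0.0179  0.0413 -0.999 ]
handle 1735 z [0.0932 0.108 ] [array([ 514.96, -194.6 ]), array([31.61, 23.05]), np.float64(51.25)]
slab 27096 0.0186 [array([ 515.1 , -196.37]), array([201.17, 104.73]), np.float64(70.18)]
 edge y 1 slope -0.19 at0 0.048 med 0.048 xrange [-0.105  0.075]
 edge y -1 slope 0.12 at0 -0.055 med -0.0551 xrange [-0.105  0.075]
 x ext [-0.1211  0.0751]
324 0.08847489405537345
3474 0.08891486743609114
```

```bash
python3 - <<'E'
from h import *
d=cam("wrist"); s=cam("side"); t,_=tool(); p=project(s,[t])[0].astype(int); print(p)
a=cv2.resize(d["image"],(512,320)); b=cv2.resize(s["image"][p[1]-50:p[1]+50,p[0]-45:p[0]+45],(288,320))
cv2.imwrite("pics/g2.png",np.hstack([a,b])[:,:,::-1])
E
```

```text
[309 226]
```

View pics/g2.png

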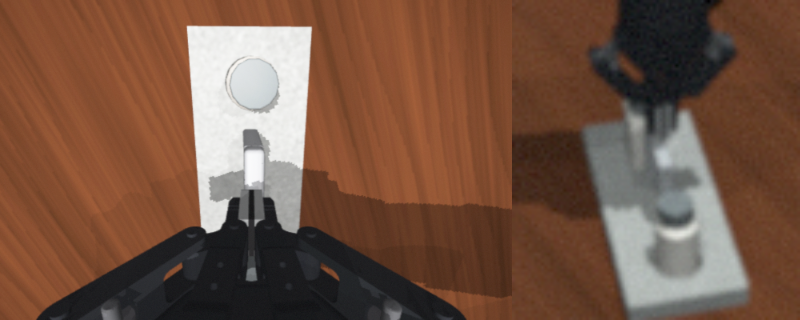

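Wrist view: the jaws have shut completely (gap 0) with the bar running on underneath them, so they closed above the bar. I'll measure where the fingertips really are in the tool frame.

```bash
python3 - <<'E'
from h import *
c,R=tool(); d=cam("wrist"); L=(cloud(d)-c)@R
for u in(316,):
    for v in range(215,352,8): print((u-12,v),np.round(L[v,u-12],4),(u,v),np.round(L[v,u],4),(u+10,v),np.round(L[v,u+10],4))
s=cam("side"); S=(cloud(s)-c)@R
m=(abs(S[...,0])<.03)&(abs(S[...,1])<.03)&(S[...,2]<.01)&(S[...,2]>-.08); v,u=np.nonzero(m)
dark=s["image"].max(2)<90
z=S[m&dark]; print(len(z),np.percentile(z[:,2],[1,50,90,99]) if len(z) else 0)
E
```

```text
(304, 215) [-0.011  -0.0081  0.0484] (316, 215) [ 0.0185  0.0009 -0.0255] (326, 215) [ 0.0184  0.0062 -0.0251]
(304, 223) [-0.0175 -0.0082  0.0476] (316, 223) [ 0.014   0.0009 -0.0256] (326, 223) [ 0.0142  0.0062 -0.0262]
(304, 231) [-0.0251 -0.0083  0.049 ] (316, 231) [ 0.0093  0.0009 -0.0257] (326, 231) [ 0.0098  0.0062 -0.0268]
(304, 239) [ 0.0119 -0.0051 -0.0404] (316, 239) [ 0.0117  0.0008 -0.0402] (326, 239) [ 0.0118  0.0057 -0.0403]
(304, 247) [ 0.0119 -0.0048 -0.0489] (316, 247) [ 0.0115  0.0007 -0.048 ] (326, 247) [ 0.0112  0.0054 -0.0475]
(304, 255) [ 0.0117 -0.0046 -0.0559] (316, 255) [ 0.0122  0.0007 -0.0567] (326, 255) [ 0.0121  0.0051 -0.0567]
(304, 263) [ 0.0114 -0.0044 -0.0622] (316, 263) [ 0.0119  0.0006 -0.0631] (326, 263) [ 0.0114  0.0049 -0.0621]
(304, 271) [ 0.0119 -0.0042 -0.0691] (316, 271) [ 0.0111  0.0006 -0.0679] (326, 271) [ 0.0119  0.0046 -0.0691]
(304, 279) [ 0.0132 -0.004  -0.0768] (316, 279) [ 0.0091  0.0006 -0.0705] (326, 279) [ 0.0128  0.0043 -0.0761]
(304, 287) [ 0.0127 -0.0038 -0.081 ] (316, 287) [ 0.0044  0.0006 -0.0691] (326, 287) [ 0.0131  0.0041
[... 250 characters left out ...]
8 -0.0035 -0.0915] (316, 311) [-0.0056  0.0006 -0.0712] (326, 311) [ 0.0165  0.0034 -0.0987]
(304, 319) [-0.0003 -0.0039 -0.0821] (316, 319) [-0.0105  0.0006 -0.0701] (326, 319) [ 0.0138  0.0034 -0.0989]
(304, 327) [-0.004  -0.004  -0.0821] (316, 327) [-0.0632  0.001  -0.0148] (326, 327) [ 0.0104  0.0035 -0.0985]
(304, 335) [-0.0062 -0.004  -0.0837] (316, 335) [-0.0639  0.001  -0.0209] (326, 335) [ 0.0081  0.0035 -0.0992]
(304, 343) [-0.0068 -0.0039 -0.0869] (316, 343) [-0.0697  0.001  -0.0214] (326, 343) [ 0.0046  0.0035 -0.0988]
(304, 351) [ 0.0107 -0.003  -0.108 ] (316, 351) [ 0.0107  0.0003 -0.108 ] (326, 351) [ 0.0094  0.0032 -0.1067]
95 [-0.07977762 -0.06190307 -0.04757771 -0.02552793]
```

The fingertips really sit about 35 mm behind the reported TCP, with pads from about -35 to -70 mm in tool z. That explains the cap-width gaps earlier. I'll open, centre on the bar and go 34 mm lower.

```bash
python3 -m inch '[[[0,0,0],0],[[0,0,0],0],[[0,0,0],0],[[0,0,0],0],[[0,0,0],0]]' 0
cat >> h.py <<'E'
def bar():
    c,R=tool(); d=cam("wrist"); W=cloud(d); L=(W-c)@R; m=(W[...,2]>.088)&(W[...,2]<.1)&(abs(L[...,0])<.06)&(abs(L[...,1])<.02)&(d["image"].min(2)>110); z=L[m]
    print("bar in tool",len(z),np.round(np.percentile(z[:,0],[1,99]),4),"y",np.round(np.percentile(z[:,1],[2,50,98]),4),"z",np.round(np.median(z[:,2]),4),"up",np.round(R[2],4),"tcp",np.round(c,4)); return d
E
python3 -c "
from h import *
bar(); togo([.522,-.178,.033],160.2)"
```

```text
clock: 24.4
tcp_pos: [0.5223, -0.1784, 0.0674]
orientation: [-0.019, -0.575, 0.818, 0.012]
wrist_force: [0.6, 0.1, 0.2]
finger_gap: 0.0601
bar in tool 2806 [-0.0317  0.0337] y [-0.0051  0.0014  0.0082] z -0.0258 up [ 0.0179  0.0411 -0.999 ] tcp [ 0.5223 -0.1784  0.0674]
shift [-0.0009 -0.001   0.0343]
spin 0.0 curyaw 160.2 j6 -1.6860522243430225
```

```bash
python3 -m inch '[[[0,0.001,0],0],[[0.001,0.0012,0.005],0],[[0.001,0.0012,0.015],0],[[0.001,0.0012,0.027],0],[[0.001,0.0012,0.034],0]]' 0
python3 -m inch '[[[0,0,0],0],[[0,0,0],0]]'
python3 -c "
from h import *
bar()"
```

```text
clock: 24.87
tcp_pos: [0.5183, -0.1787, 0.0316]
orientation: [-0.02, -0.575, 0.818, 0.013]
wrist_force: [-0.0, -0.0, -0.6]
finger_gap: 0.0856
clock: 25.03
tcp_pos: [0.5172, -0.1782, 0.0304]
orientation: [-0.02, -0.575, 0.818, 0.014]
wrist_force: [0.2, -0.6, 0.1]
finger_gap: 0.0855
bar in tool 4315 [-0.0318  0.0331] y [-0.0081 -0.0015  0.0051] z -0.063 up [ 0.0174  0.0456 -0.9988] tcp [ 0.5172 -0.1782  0.0304]
```

```bash
python3 -m inch '[[[0.0005,-0.0016,-0.003],0],[[0.0005,-0.0016,-0.003],0],[[0.0005,-0.0016,-0.003],0]]'
python3 -c "
from h import *
bar()"
python3 -m inch '[[[0,0,0],0],[[0,0,0],0],[[0,0,0],0],[[0,0,0],0],[[0,0,0],0]]' 1 70
python3 -m inch '[[[0,0,0],0],[[0,0,0],0],[[0,0,0],0],[[0,0,0],0],[[0,0,0],0]]'
```

```text
clock: 25.33
tcp_pos: [0.5201, -0.1799, 0.0348]
orientation: [-0.019, -0.575, 0.818, 0.012]
wrist_force: [-0.1, -0.6, -0.5]
finger_gap: 0.0856
bar in tool 4073 [-0.0327  0.0325] y [-0.0051  0.0015  0.0081] z -0.0584 up [ 0.0178  0.0425 -0.9989] tcp [ 0.5201 -0.1799  0.0348]
clock: 25.8
tcp_pos: [0.5199, -0.1798, 0.0347]
orientation: [-0.02, -0.575, 0.818, 0.012]
wrist_force: [-0.4, -0.6, -0.1]
finger_gap: 0.0256
clock: 26.22
tcp_pos: [0.5197, -0.1797, 0.0349]
orientation: [-0.02, -0.575, 0.818, 0.013]
wrist_force: [-3.4, 1.6, 4.3]
finger_gap: 0.0127
```

Gap 12.7 mm: the 14 mm bar is held. I'll lift a little and check.

```bash
python3 -m inch '[[[0,0,-0.003],0],[[0,0.0003,-0.008],0],[[0.0002,0.0006,-0.015],0],[[0.0004,0.001,-0.022],0],[[0.0005,0.001,-0.025],0]]' - 80
cat >> h.py <<'E'
def lv():
    for n in("wrist","side"):
        c,R=tool(); d=cam(n); C=cloud(d); ex=np.array([.3387,.9409]);ey=np.array([-.9409,.3387]); hsv=cv2.cvtColor(d["image"],cv2.COLOR_RGB2HSV)
        z0=c[2]-.0349+.0195; l=C[...,:2]-np.array([.522,-.1778])-(c[:2]-np.array([.5198,-.1798])); X=l@ex;Y=l@ey
        m=(abs(X)<.12)&(abs(Y)<.052)&(abs(C[...,2]-z0)<.02)&(hsv[...,1]<70)&(d["image"].min(2)>110)
        q=np.c_[X[m],Y[m],np.ones(m.sum())]; zz=C[m][:,2]
        for _ in range(4): p=np.linalg.lstsq(q,zz,rcond=None)[0]; k=abs(q@p-zz)<.003; q=q[k];zz=zz[k]
        print(n,"slab plane slope x,y",np.round(p[:2],4),"z at centre",np.round(p[2],4),"n",len(zz),"tcp",np.round(c,4),"up",np.round(R[2],4))
        for nm,x in(("obl",.075),("rnd",-.075)):
            k=(np.hypot(X-x,Y)<.03)&(C[...,2]>z0+.05)&(C[...,2]<z0+.085)&(hsv[...,1]<90); w=C[k]
            if len(w)>20: t=k&(C[...,2]>z0+.06); print("  ",nm,"top above slab",np.round(np.percentile(w[:,2],98)-p@[x,0,1],4),"xy",np.round([np.ptp(X[t])/2+X[t].min(),np.ptp(Y[t])/2+Y[t].min()],4))
    return d
E
python3 -c "
from h import *
lv()"
```

```text
clock: 26.63
tcp_pos: [0.5203, -0.18, 0.061]
orientation: [-0.019, -0.575, 0.818, 0.012]
wrist_force: [0.2, -0.6, -4.9]
finger_gap: 0.0125
wrist slab plane slope x,y [-0.0001  0.0209] z at centre 0.0452 n 31451 tcp [ 0.5203 -0.18    0.061 ] up [ 0.0178  0.042  -0.999 ]
   rnd top above slab 0.0703 xy [-0.0743 -0.0011]
side slab plane slope x,y [0.0001 0.0222] z at centre 0.047 n 978 tcp [ 0.5207 -0.1802  0.0614] up [ 0.018   0.0409 -0.999 ]
   rnd top above slab 0.0722 xy [-0.0765 -0.0002]
```

```bash
python3 -m inch '[[[0,0.0002,-0.005],0],[[0.0003,0.0008,-0.018],0],[[0.0006,0.0015,-0.034],0],[[0.001,0.002,-0.05],0],[[0.001,0.0024,-0.058],0]]'
python3 -m inch '[[[0,0.0002,-0.005],0],[[0.0003,0.0008,-0.018],0],[[0.0006,0.0015,-0.034],0],[[0.001,0.002,-0.046],0],[[0.001,0.0024,-0.052],0]]'
python3 -m inch '[[[0,0,0],0],[[0,0,0],0],[[0,0,0],0],[[0,0,0],0],[[0,0,0],0]]'
python3 - <<'E'
from h import *
s=lv(); p=project(s,[[.521,-.178,.16]])[0].astype(int)
b=cv2.resize(s["image"][p[1]-70:p[1]+70,p[0]-80:p[0]+80],(440,385)); a=cv2.resize(s["image"],(360,225)); o=np.zeros((385,800,3),np.uint8); o[:,:440]=b; o[:225,440:]=a; cv2.imwrite("pics/fin.png",o[:,:,::-1])
st=env.get_state(); print(np.round(st["qvel"],4),st["wrist_force"],st["finger_gap"])
E
```

```text
clock: 27.15
tcp_pos: [0.5214, -0.1805, 0.1209]
orientation: [-0.019, -0.575, 0.818, 0.011]
wrist_force: [1.5, -0.5, -4.9]
finger_gap: 0.0128
clock: 27.57
tcp_pos: [0.5215, -0.1807, 0.1742]
orientation: [-0.018, -0.575, 0.818, 0.01]
wrist_force: [0.4, -1.0, -4.9]
finger_gap: 0.0124
clock: 27.98
tcp_pos: [0.5209, -0.1804, 0.1732]
orientation: [-0.019, -0.575, 0.818, 0.011]
wrist_force: [-0.0, 0.1, -5.3]
finger_gap: 0.0127
wrist slab plane slope x,y [-0.0004  0.0179] z at centre 0.1575 n 31462 tcp [ 0.5209 -0.1804  0.1732] up [ 0.0183  0.0392 -0.9991]
   rnd top above slab 0.0703 xy [-0.0742 -0.001 ]
side slab plane slope x,y [-0.0022  0.0179] z at centre 0.1591 n 1076 tcp [ 0.521  -0.1805  0.1734] up [ 0.0183  0.0389 -0.9991]
   rnd top above slab 0.0713 xy [-0.0756  0.0005]
[-0.0007 -0.0042  0.0049  0.0021  0.0007 -0.0057] [ 0.51061934 -0.1757073  -5.95066188] 0.012790590224419645
```

View pics/fin.png

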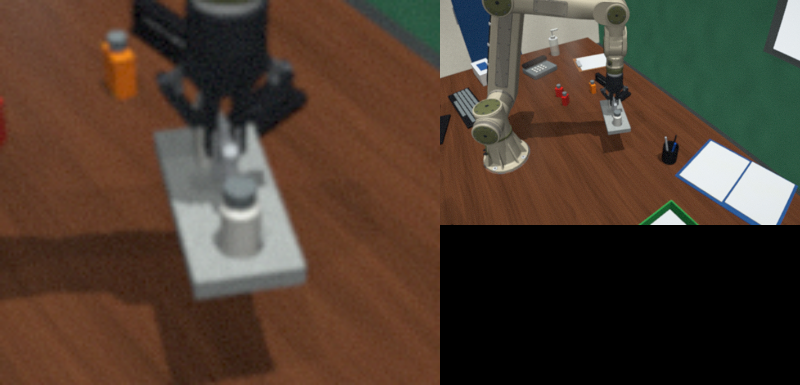

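The picture shows the carrier level in the air with the round bottle seated at (238,220). The oblong bottle is hidden behind the hand, its edge just visible near (205,140). The wrist carries about 5.5 N, which matches the carrier plus both bottles. Handing in.

```bash
python3 -c "
from workcell import env
print(env.hand_in())"
```

```text
the job is handed in; nothing more can be done
None
```

I set both bottles in their matching pockets, then lifted the carrier by its handle and handed the job in while still holding it. The arm's clock read about 28 s of the 72 s allowed. No verdict was reported.

**Last checks:**
- **Seating:** after release, the cap tops stood at 88.9 mm (round) and 88.6 mm (oblong), against 89 mm when fully home.
- **Height and level:** the carrier's underside was about 138 mm above the desk. Its tilt was 0.018 rad in both the wrist and side views.
- **Hold:** the arm was almost still (joint speeds under 0.006 rad/s), and the finger gap read 12.7 mm on the 14 mm bar.
- **Load:** the wrist force was about 5.3–6 N, about right for the carrier plus both bottles (about 5.5 N).
- **Oblong bottle:** I could not check it directly after the lift because the hand hid it; the load only suggests it was still aboard.
- **Bystanders:** I did not re-measure the pen cup, mouse and stapler; no move went near them.

**Failed or disagreed:**
- **First handle grasp missed:** the jaws closed to zero above the bar. The wrist camera's depth put the real fingertips about 35 mm behind the reported TCP, so I opened, went 34 mm lower and gripped the bar. The same offset probably means the bottles were held by their caps, since the gaps read 30 and 26 mm.
- **Cameras disagreed:** the top and wrist cameras differed by about 3 mm on the carrier's position. I used the wrist camera.
- **Tool tilt:** the tool gradually tilted by about 0.04 rad over the moves.

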